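# Take the flat battery out of the kitchen scale and put it on charge

## Task

The kitchen scale lies upside down because its battery pack is flat: with the key that stands in the charger (not with the fingers), turn the slotted fastener in the battery cover a quarter turn anticlockwise to its stop, so that the cover comes free, and lift the pack out and set it flat and fully down in the charger's cradle. At the end the cover lies flat on the worktop, right way up and clear of the scale, and the key stands fully home in its holder on the charger again. Leave the bowl, the tin and the drinking glass behind the work where they are.

Things in the scene. Friction and masses are not known exactly. Their poses are not given: they have to be found in the camera images.
- scale: bench scale upside down, immovable, left or right of the charger: steel platter 184 x 244 mm below, grey housing 170 (x) x 230 (y) mm. Origin: centre of its underside on the worktop, z up. Deck at z = 64 mm, recess for the cover 97 x 175 mm with its ledge at z = 58 mm; four round feet at x = +-67, y = +-100 mm, tops at z = 85 mm. The fastener's stud stands at x = 0, y = +48 mm
- fastener (a joint): angle of the slotted wing-head fastener. 0: wings and slot along the scale's y axis, across the cover's hole, cover held. Grows anticlockwise seen from above to a stop at 1.571: wings and slot along the scale's x axis, in line with the hole; the cover lifts off over it only within about 0.15 of the stop. Starts at 0 to 0.2; friction about 0.06 N m, no spring
- fastener_slot (a point): centre of the floor of the fastener's slot, on its vertical turning axis, 67.5 mm above the worktop. The slot runs along this point's y axis: 32 mm long, 6 mm wide, 6 mm deep, its long edges bevelled, open at the top. The steel head is 46 (y) x 16 (x) x 9 mm and sits in a round collar of the cover, 55 mm wide inside, whose rim is level with the head's top
- cover: loose grey battery cover in the scale's recess, about 100 g: plate 92 (x) x 170 (y) x 5 mm, origin at the middle of its underside, z up. Hole 54 (x) x 25 (y) mm in a collar 67 mm wide, 16 mm high, centred at y = +48 mm; pull rib 12 mm thick (y), 56 mm long (x), at y = -20 mm, z = 5 to 19 mm. Starts with its axes along the scale's, 58 mm above the worktop
- pack: loose dark battery pack in the bay under the cover, about 300 g: 64 (x) x 84 (y) x 26 mm, bottom edges bevelled 3 mm, origin at the middle of its underside, z up; centred grip rib on top, 12 mm thick (y), 50 mm long (x), z = 26 to 38 mm. Starts with its axes along the scale's at the scale's y = -22 mm, on the bay floor 18 mm above the worktop; bay 70 (x) x 90 (y) mm, 40 mm deep
- charger: grey desktop charger, immovable, 100 (x) x 166 (y) mm. Origin: centre on the worktop, z up. Cradle: pocket open at the top, 70 (x) x 90 (y) mm, at y = -24 mm, floor at 19 mm, walls up to 36 mm. Key holder: post 52 x 28 mm, 40 mm high, at y = +60 mm, with a slot 32 (x) x 7 (y) mm right through
- cradle_floor (a point): centre of the cradle's floor, axes as the charger's; the pack's origin belongs here, its y axis along this y axis, either way round
- key_rest (a point): where the key's origin is when the key is fully home in its holder (4 mm above the worktop), axes as the charger's; the key's x axis lies along this x axis, either way round
- key: loose flat key standing upright in its holder, 60 g, 80 mm tall: steel blade 26 mm wide (x), 3.2 mm thick (y), z = 0 to 36 mm, its last 5 mm tapering to 24 x 1.6 mm; dark grip above it 36 mm wide (x), 12 mm thick (y), z = 36 to 80 mm, whose lower end rests on the holder. Origin: middle of the blade's lower edge, z up. Grip it from above across its 12 mm thickness
- bowl_1: small green bowl behind the work, 115 mm wide, 59 mm high, origin at the centre of its foot; bystander
- tin_1: food tin behind the work, 58 mm wide, 72 mm high, origin at the centre of its foot; bystander
- glass_2: waisted drinking glass behind the work, 62 mm wide, 85 mm high, origin at the centre of its foot; bystander
Mind the look-alikes: they are no part of the job. Of the things that look like the key, take the one that is nearest to the robot's base at the start.

How it is judged (in metres and radians):
On the way, in this order (a step that is already met when the one before it is completed fails the run):
1. the fastener is turned to its open stop (value of joint fastener above 1.4 rad), for 0.1 s.
2. the cover is off the scale (horizontal distance between cover and scale above 0.1 m and height (world z) of cover below 0.006 m), for 0.1 s.
3. the pack is down in the charger's cradle (horizontal distance between pack and cradle_floor below 0.008 m and z of pack in the frame of cradle_floor below 0.004 m), for 0.1 s.
At the end, for the whole second after the job is handed in: fastener within 0.17 rad of its open stop; key upright in its holder (8 mm sideways, 4 mm high, 0.12 rad); cover flat and right way up on the worktop, its middle over 100 mm from the scale's; pack down in the cradle (8 mm sideways, 4 mm high, 0.08 rad); all at rest (all of step 2 and all of step 3 and value of joint fastener above 1.4 rad and horizontal distance between key and key_rest below 0.008 m and z of key in the frame of key_rest below 0.004 m and angle between key's own z axis and vertical below 0.12 rad and angle between each of cover, pack's own z axis and vertical below 0.08 rad and linear speed of each of key, cover, pack below 0.02 m/s); the robot touches nothing.
It fails at once if the fingers touch the fastener themselves (contact force between the fingers and fastener above 2 N).
It fails at once if the bowl is moved more than 30 mm (distance of bowl_1 from where it was at the start of the episode above 0.03 m).
It fails at once if the tin is moved more than 30 mm (distance of tin_1 from where it was at the start of the episode above 0.03 m).
It fails at once if the glass is moved more than 30 mm (distance of glass_2 from where it was at the start of the episode above 0.03 m).
It also fails if it takes over 72 s, if anything falls off the work surface, if the arm or the gripper's body presses on something with over 40 N, if the wrist force passes 120 N, or if a joint passes its speed limit or range.

## Robot

A 6-joint arm with a two-finger parallel gripper is mounted at the origin on a cart in front of the work surface, level with it; the furniture and walls round the work are solid. World frame = base frame: x ahead of the robot, y to its left, z up, the work surface at z = 0. Lengths are in mm, angles in rad, forces in N, time in s.
With the tool pointing down it reaches from about 350 to 875 mm from the base axis. Payload 4.2 kg.
Tool frame: the origin (TCP) lies midway between the tips of the shut fingers; the grasp point (between the pads) lies 19 mm behind it; z points along the fingers, x is the direction in which the jaws open and shut, and the axes are right-handed (so a half turn about z gives the same grasp; the last joint's range is limited). The gripper opens to 85 mm and grips with 20 to 120 N. Pads are 22 mm wide; open, the fingers measure 114 mm over their backs; the gripper's body (76 mm by 85 mm) begins 54 mm behind the grasp point. The pads swing forward as they close: fully open they stand 13 mm farther back than shut.
Start: joints at [1.541, 0.385, 0.008, 0, -1.194, -0.259], TCP at [177.969, 599.104, 231.312] pointing down, gripper open.
Joint ranges: [-3.14, 3.14], [-1.21, 2.06], [-1.07, 1.41], [-3.16, 2.05], [-2.99, -0.16], [-3.1, 3.1]. Speed limits (rad/s): [2.79, 2.79, 3.14, 3.14, 3.14, 3.14].

## Interface

Orientations are given as a 3x3 rotation matrix whose columns are the frame's x, y, z axes.
In Python, from rig import r gives the robot as it stands.
- The arm moves only by the shell command python3 -m jog 'ROWS' [FORCE]. ROWS is JSON, a list that holds one entry, the list of rows, each a list of 5 numbers: the shift along the tool's x, y, z in units of 400 mm (1.0 is 400 mm), then the turn about the tool's z in units of pi/2 rad (1.0 is pi/2 rad), then the finger opening in mm, from 0 to 85.4. A call has exactly 10 rows; each row is the pose to reach, as a shift and turn from the pose commanded when the call began, along the tool's axes at that moment; what a row does not reach only later rows make up. A row lasts 1/12 s, in which the tool goes at most 41.7 mm and 7.16 degrees, less where a joint would pass 70% of its speed; a pose out of reach is approached as far as the arm can. A call with a number of a shift or a turn outside -1 to 1 is refused whole. A call with a gripper value outside its range is refused whole. The fingers move at their own pace and stop on an object; FORCE is the grip in N (left out, the last holds). Time passes only in rows, so rows that repeat a pose let the fingers close, or fill a call up. It gives the time, the measured TCP pose, the force and the opening at its end, in the units of the state.
- r.get_obs(): the state, without advancing time (a new reading comes with each control period).
- r.capture(name): name is "scene" or "top" or "wrist"; returns (picture, depth): 420x560x3 uint8, red, green, blue; 420x560 float32, mm along the optical axis (not along the pixel's ray), 0 where there is no reading.
- r.calibration(name): a dict with "camera_matrix" (3x3 intrinsics, pixels), "k1" (the pictures are not rectified: a ray, as slopes to the right and down, at radius r is drawn at 1 + k1 r^2 times it, then the intrinsics apply), "eye" and "orientation" of the camera in the world; the wrist camera has in their place "mount" (4x4, takes a point from camera to tool coordinates, whose origin is the TCP and whose axes are the tool frame's). Camera axes: x right, y down, z forward; pixel columns grow to the right and rows downward; lengths in mm; the calibration is good to about 2 mm. A picture is of the moment at which its call begins: read the wrist's pose just before it. calibration takes no time and is no camera call.
- r.finish_job(): hands the job in, once; it reports no verdict.
The state is a dict: "time_s": time; "q": joint angles; "joint_vel": joint speeds; "effort": joint torques, N m; "tcp_pos": TCP position; "orientation": TCP orientation; "wrist_force": force on the tool from outside, world axes, zero at the start; "torque": the same for the moment, N m; "opening": opening from 0.0 (shut) to 1.0 (fully open).
Only numpy, scipy, OpenCV 4.12 (cv2) and the standard library are available. Lean on these libraries where they do the work, as an engineer would, in place of code of your own. Each camera call takes 0.05 s, during which the arm holds its last target.

## Working session

There is one attempt and no reset: what is moved stays moved. The work goes in short steps, Python scripts to look and compute and a shell command to move; the robot and the scene stay as the last step left them, time stands still between calls to the robot, and variables do not carry over. Pictures are saved under pics/ and viewed, and the job is handed in when it is done.

```bash
ls; mkdir -p pics; python3 - <<'E'
from rig import r
import cv2
for n in ("scene","top","wrist"):
    p,d=r.capture(n); cv2.imwrite(f"pics/{n}0.png",p[:,:,::-1])
    import numpy as np; np.savez(f"pics/{n}0.npz",p=p,d=d)
    print(n,r.calibration(n))
print(r.get_obs())
E
```

```text
pics
scene {'camera_matrix': array([[510.18004785,   0.        , 280.31680105],
       [  0.        , 510.18004785, 211.29549114],
       [  0.        ,   0.        ,   1.        ]]), 'k1': -0.12103798262959443, 'eye': array([ 116.01340176, 1073.19931813,  832.01369246]), 'orientation': array([[-0.89158712, -0.25722655,  0.37270218],
       [-0.45283116,  0.4990681 , -0.73883352],
       [ 0.00404383, -0.82750561, -0.56144289]])}
top {'camera_matrix': array([[453.03463887,   0.        , 283.81284492],
       [  0.        , 453.03463887, 203.81284842],
       [  0.        ,   0.        ,   1.        ]]), 'k1': -0.1304851191971459, 'eye': array([ 502.34973656,   70.62745318, 1085.58312702]), 'orientation': array([[ 0.00373031, -0.99299505,  0.11809703],
       [-0.99960365, -0.00699818, -0.02726851],
       [ 0.02790396, -0.1179485 , -0.99262758]])}
wrist {'camera_matrix': array([[321.6335685 ,   0.        , 279.18668399],
       [  0.        , 321.6335685 , 204.99942104],
       [  0.        ,   0.        ,   1.        ]]), 'k1': -0.0510348300098893, 'mount': array([[ 9.99999799e-01, 
[... 402 characters left out ...]
768653e-04,
       -1.19396421e+00, -2.58614996e-01]), 'joint_vel': array([ 0.0003107 , -0.00260722,  0.00437493,  0.00257609,  0.00032265,
        0.00056153]), 'effort': array([-1.39164712e-05, -3.92678189e+01,  1.88584167e+01,  4.18865383e+00,
       -3.37542733e-03,  1.27197346e-07]), 'tcp_pos': array([177.87478628, 598.72601664, 230.46526241]), 'orientation': array([[-2.84938638e-01, -9.58545695e-01, -3.50668938e-04],
       [-9.58544356e-01,  2.84938828e-01, -1.60669808e-03],
       [ 1.64001272e-03, -1.21678630e-04, -9.99998648e-01]]), 'wrist_force': array([-0.2040819 ,  0.63823719,  0.07778972]), 'torque': array([-0.03066869, -0.00985408, -0.02861403]), 'opening': 1.0005813890009991}
```

View pics/scene0.png

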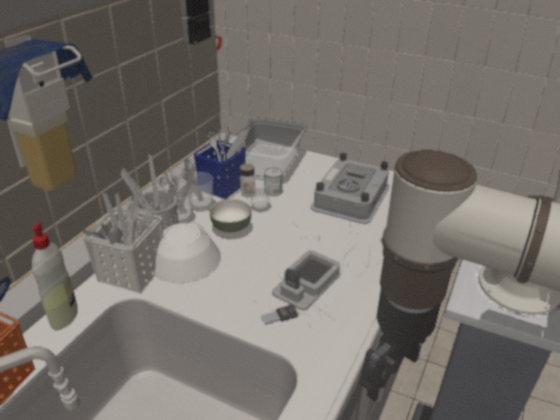

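View pics/top0.png

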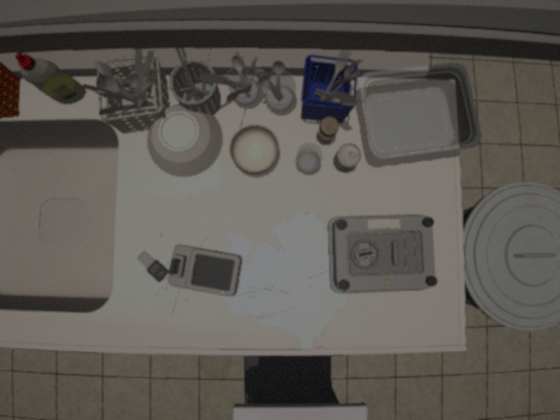

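View pics/wrist0.png

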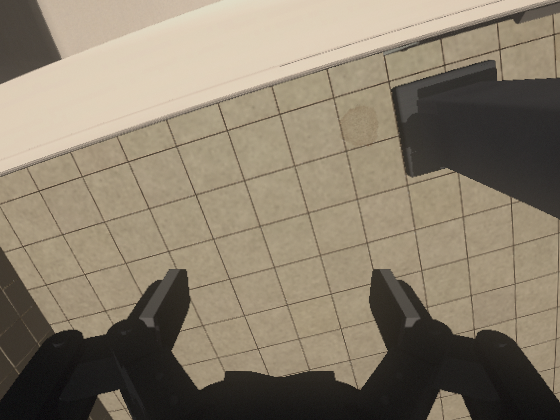

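```bash
cat > h.py <<'E'
import numpy as np, cv2
from rig import r
def cam(n,obs=None):
    c=r.calibration(n)
    if n=="wrist":
        T=np.eye(4);T[:3,:3]=obs["orientation"];T[:3,3]=obs["tcp_pos"]
        M=T@c["mount"];return c["camera_matrix"],c["k1"],M[:3,3],M[:3,:3]
    return c["camera_matrix"],c["k1"],c["eye"],c["orientation"]
def ray(n,uv,obs=None):
    K,k1,e,R=cam(n,obs)
    uv=np.atleast_2d(np.asarray(uv,float))
    p=cv2.undistortPoints(uv.reshape(-1,1,2),K,np.array([k1,0,0,0,0.]))[:,0]
    return e,np.c_[p,np.ones(len(p))]@R.T
def onz(n,uv,z,obs=None):
    e,d=ray(n,uv,obs); t=(z-e[2])/d[:,2]; return e+d*t[:,None]
def proj(n,P,obs=None):
    K,k1,e,R=cam(n,obs)
    q=(np.atleast_2d(P)-e)@R; q=q[:,:2]/q[:,2:]
    q=q*(1+k1*(q**2).sum(1))[:,None]
    return q*[K[0,0],K[1,1]]+K[:2,2]
def snap(name,tag,crop=None,s=1):
    o=r.get_obs(); p,d=r.capture(name); np.savez(f"pics/{tag}.npz",p=p,d=d,pos=o["tcp_pos"],R=o["orientation"])
    save(p,tag,crop,s); return o,p,d
def save(p,tag,crop=None,s=1):
    if crop: x0,y0,x1,y1=crop; p=p[y0:y1,x0:x1]
    cv2.imwrite(f"pics/{tag}.png",cv2.resize(p[:,:,::-1],None,fx=s,fy=s,interpolation=cv2.INTER_CUBIC))
def load(tag):
    z=np.load(f"pics/{tag}.npz"); return z["p"],z["d"],dict(tcp_pos=z["pos"],orientation=z["R"]) if "pos" in z else None
E
python3 - <<'E'
from h import *
p,d,_=load("top0")
save(np.clip(p.astype(float)*1.6,0,255).astype(np.uint8),"topc",(120,200,270,320),5)
save(np.clip(p.astype(float)*1.6,0,255).astype(np.uint8),"tops",(310,195,460,310),5)
E
```

```text
(no output)
```

View pics/topc.png

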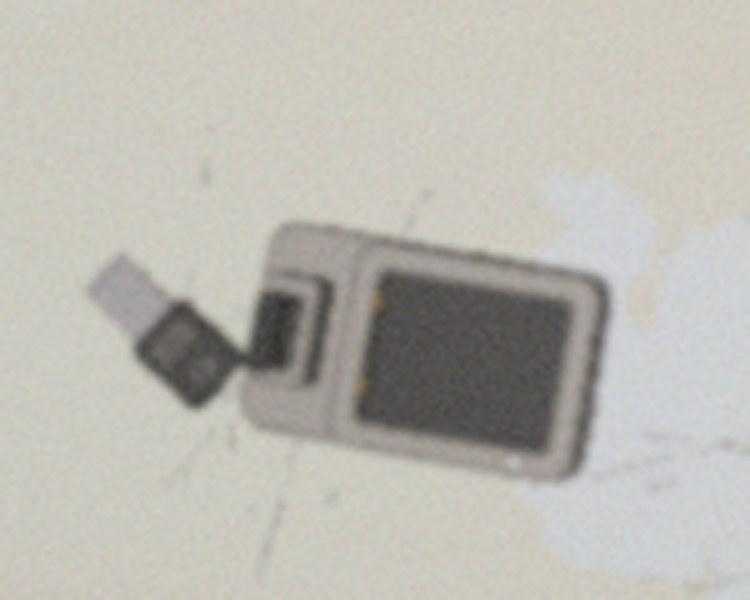

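View pics/tops.png

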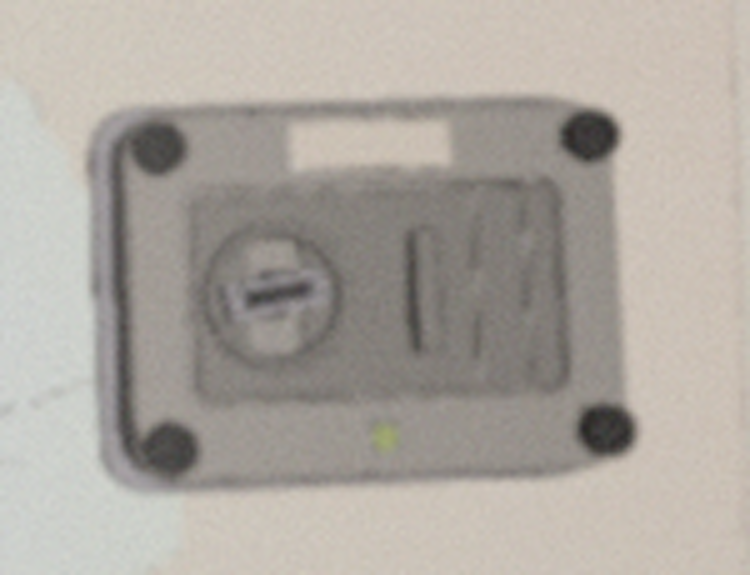

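```bash
python3 - <<'E'
from h import *
f=lambda l,o:(np.array(l)+.5)/5-.5+o
F=onz("top",f([(158,148),(590,136),(606,429),(170,448)],(310,195)),85)
print(F.round(1)); print("scale",F.mean(0))
yv=(F[0]+F[3]-F[1]-F[2])/2; print(np.linalg.norm(yv),np.degrees(np.arctan2(yv[1],yv[0]))-90, np.linalg.norm(F[0]-F[3]))
sl=onz("top",f([(245,303),(312,287)],(310,195)),73.5);print("slot",sl,sl.mean(0))
C=onz("top",f([(380,272),(575,297),(548,452),(357,420)],(120,200)),36);print(C.round(1),C.mean(0))
yv=(C[0]+C[3]-C[1]-C[2])/2; print(np.linalg.norm(yv),np.degrees(np.arctan2(yv[1],yv[0]))-90)
k=onz("top",f([(262,290),(300,292),(290,370),(250,362)],(120,200)),84);print(k.round(1),k.mean(0))
E
```

```text
[[ 576.6  -84.8   85. ]
 [ 582.7 -282.9   85. ]
 [ 450.9 -287.    85. ]
 [ 444.1  -89.2   85. ]]
scale [ 513.56397453 -185.98542209   85.        ]
198.06861081840742 1.8508111106888805 132.51290960645878
slot [[ 507.89081878 -125.39182587   73.5       ]
 [ 515.01983588 -155.9990506    73.5       ]] [ 511.45532733 -140.69543823   73.5       ]
[[509.2 244.9  36. ]
 [498.5 154.6  36. ]
 [427.6 166.2  36. ]
 [441.3 254.2  36. ]] [469.16397875 204.96498366  36.        ]
89.9784131675357 -7.805570044155957
[[500.5 289.1  84. ]
 [499.8 272.2  84. ]
 [465.6 275.8  84. ]
 [468.8 293.6  84. ]] [483.65679384 282.67601607  84.        ]
```

```bash
python3 -m jog '[[[0.03,-0.05,0.01,-0.02,60],[0.08,-0.14,0.025,-0.05,50],[0.133,-0.236,0.043,-0.098,40],[0.187,-0.33,0.06,-0.098,40],[0.24,-0.426,0.078,-0.098,40],[0.294,-0.52,0.095,-0.098,40],[0.347,-0.616,0.113,-0.098,40],[0.40,-0.71,0.13,-0.098,40],[0.453,-0.805,0.148,-0.098,40],[0.49,-0.87,0.16,-0.098,40]]]'
python3 -m jog '[[[0.046,-0.06,0.01,0,40],[0.046,-0.06,0.02,0,40],[0.046,-0.06,0.02,0,40],[0.046,-0.06,0.02,0,40],[0.046,-0.06,0.02,0,40],[0.046,-0.06,0.02,0,40],[0.046,-0.06,0.02,0,40],[0.046,-0.06,0.02,0,40],[0.046,-0.06,0.02,0,40],[0.046,-0.06,0.02,0,40]]]'
python3 - <<'E'
from h import *
snap("wrist","w1",s=1.4)
E
```

```text
time_s: 0.98
tcp_pos: [452.6, 314.6, 167.9]
orientation: [[-0.134, -0.991, -0.0], [-0.991, 0.134, 0.0], [-0.0, 0.0, -1.0]]
wrist_force: [0.9, -0.1, -0.2]
opening: 0.468
time_s: 1.82
tcp_pos: [472.8, 295.2, 160.4]
orientation: [[-0.134, -0.991, 0.0], [-0.991, 0.134, 0.0], [-0.0, -0.0, -1.0]]
wrist_force: [0.4, -0.2, 0.4]
opening: 0.467
```

View pics/w1.png

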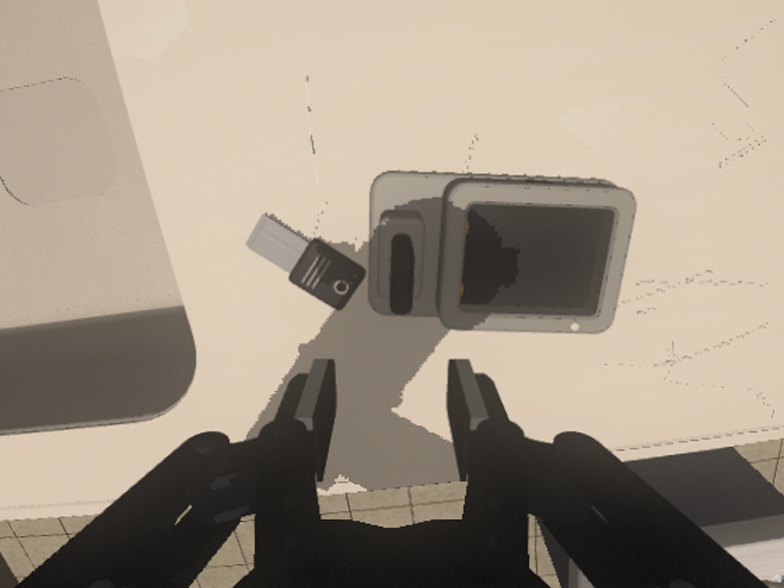

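```bash
cat >> h.py <<'E'
def cloud(n,d,obs=None):
    H,W=d.shape; u,v=np.meshgrid(np.arange(W),np.arange(H))
    e,ry=ray(n,np.c_[u.ravel(),v.ravel()],obs)
    P=e+ry*d.ravel()[:,None]; P[d.ravel()==0]=np.nan
    return P.reshape(H,W,3)
def rect(P):
    c,wh,a=cv2.minAreaRect(P[:,:2].astype(np.float32)); return np.round(c,1),np.round(wh,1),round(a,1)
E
python3 - <<'E'
from h import *
p,d,o=load("w1"); P=cloud("wrist",d,o)
m=(P[...,2]>72)&(P[...,2]<100); m[:, :]&=True
m[250:]=0
n,l,st,_=cv2.connectedComponentsWithStats(m.astype(np.uint8))
for i in range(1,n):
    if st[i,4]>50: q=P[l==i]; print(st[i],q[:,2].mean(),rect(q), np.percentile(q[:,2],[5,50,95]))
for z0,z1 in((30,41),(36.5,44)):
    m=(P[...,2]>z0)&(P[...,2]<z1);m[260:]=0
    n,l,st,_=cv2.connectedComponentsWithStats(m.astype(np.uint8))
    for i in range(1,n):
        if st[i,4]>150: q=P[l==i]; print(z0,st[i],np.median(q[:,2]),rect(q))
print([P[int(y/1.4),int(x/1.4)].round(1) for x,y in((530,260),(405,185),(300,120),(700,250))])
s=np.array([[466,205],[617,208],[603,317],[461,308]])
e=np.array([[449,186],[620,189],[606,326],[443,322]])
C=onz("wrist",(s+.5)/1.4-.5,36,o);print(C.round(1),C.mean(0))
C=onz("wrist",(np.array([[390,237],[413,235],[413,309],[390,310]])+.5)/1.4-.5,84,o);print(C.round(1),C.mean(0))
E
```

```text
[278 175  19  49 757] 82.64884088487929 (array([482.3, 288.5]), array([12.7, 34.7]), 81.2) [78.70314809 83.14904761 84.67546056]
30 [ 313  129  142  110 6267] 35.70077626964542 (array([468.9, 205.4]), array([115.6,  95.7]), 80.4)
30 [ 270  154   34   59 1080] 39.723945557089536 (array([482.8, 288. ]), array([28. , 50.6]), 80.4)
36.5 [ 270  155   34   58 1099] 39.82633944604038 (array([483.1, 287.8]), array([28., 50.]), 81.3)
[array([465.7, 204.5,  18.5]), array([523. , 279.6,   9.5]), array([ 5.721e+02,  3.405e+02, -1.000e-01]), array([451.2,  77.4,   0.8])]
[[509.6 245.6  36. ]
 [496.2 155.4  36. ]
 [425.8 162.7  36. ]
 [444.7 254.1  36. ]] [469.07521672 204.42060009  36.        ]
[[507.2 291.2  84. ]
 [506.7 279.8  84. ]
 [467.5 284.4  84. ]
 [468.6 296.4  84. ]] [487.48904263 287.95550914  84.        ]
```

```bash
python3 -m jog '[[[0.014,-0.026,0.02,0.017,40],[0.014,-0.026,0.08,0.017,40],[0.014,-0.026,0.15,0.017,40],[0.014,-0.026,0.21,0.017,40],[0.014,-0.026,0.25,0.017,40],[0.014,-0.026,0.275,0.017,40],[0.014,-0.026,0.275,0.017,40],[0.014,-0.026,0.275,0.017,40],[0.014,-0.026,0.275,0.017,40],[0.014,-0.026,0.275,0.017,40]]]'
python3 - <<'E'
from h import *
o,p,d=snap("wrist","w2",s=1.4)
E
```

```text
time_s: 2.7
tcp_pos: [483.4, 288.5, 51.6]
orientation: [[-0.161, -0.987, 0.002], [-0.987, 0.161, 0.002], [-0.002, -0.002, -1.0]]
wrist_force: [-0.2, 0.7, -0.5]
opening: 0.467
```

View pics/w2.png

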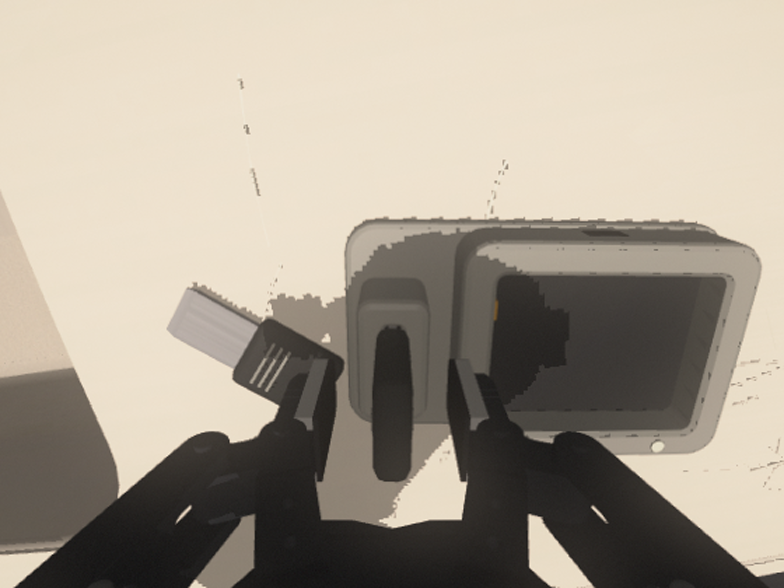

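Key stands centred between the pads (picture about (392,400)). Close on it.

```bash
python3 -m jog '[[[0,0,0,0,30],[0,0,0,0,15],[0,0,0,0,5],[0,0,0,0,2],[0,0,0,0,2],[0,0,0,0,2],[0,0,0,0,2],[0,0,0,0,2],[0,0,0,0,2],[0,0,0,0,2]]]' 60; python3 -c "
from h import *
print(r.get_obs())"
```

```text
time_s: 3.58
tcp_pos: [482.8, 288.1, 50.9]
orientation: [[-0.161, -0.987, 0.001], [-0.987, 0.161, 0.0], [-0.001, -0.001, -1.0]]
wrist_force: [-1.6, -0.6, 5.2]
opening: 0.131
{'time_s': 3.5833, 'q': array([ 8.26352664e-01,  4.73986609e-01, -3.67939392e-01,  3.34384266e-04,
       -7.27997569e-01,  5.82914821e-01]), 'joint_vel': array([-0.00057132,  0.00227873, -0.00140315, -0.00082046, -0.00097922,
       -0.00018045]), 'effort': array([-1.92556428e-01, -3.53728402e+01,  1.25945172e+01,  2.66576841e+00,
        3.25209880e-01,  3.58098870e-03]), 'tcp_pos': array([482.83065067, 288.1486669 ,  50.92659666]), 'orientation': array([[-1.60580825e-01, -9.87022405e-01,  7.55000550e-04],
       [-9.87022508e-01,  1.60581218e-01,  4.91150301e-04],
       [-6.06015259e-04, -6.66333215e-04, -9.99999594e-01]]), 'wrist_force': array([-1.57296176, -0.55644867,  5.21051537]), 'torque': array([-0.06515684,  0.40432361, -0.03718902]), 'opening': 0.1306838021786287}
```

```bash
python3 -m jog '[[[0,0,-0.015,0,2],[0,0,-0.05,0,2],[0,0,-0.1,0,2],[0,0,-0.16,0,2],[0,0,-0.21,0,2],[0,0,-0.26,0.05,2],[0,0,-0.3,0.11,2],[0,0,-0.33,0.18,2],[0,0,-0.35,0.24,2],[0,0,-0.35,0.3,2]]]' 100
python3 -m jog '[[[0.03,-0.026,0,0.05,2],[0.1,-0.086,0,0.1,2],[0.18,-0.155,0,0.16,2],[0.26,-0.223,0,0.22,2],[0.34,-0.292,0,0.28,2],[0.42,-0.361,0,0.34,2],[0.5,-0.43,0,0.4,2],[0.58,-0.498,0,0.45,2],[0.65,-0.559,0,0.45,2],[0.69,-0.593,0,0.45,2]]]'
python3 -m jog '[[[0,0,0,0,2],[0,0,0,0,2],[0,0,0,0,2],[0,0,0,0,2],[0,0,0,0,2],[0,0,0,0,2],[0,0,0,0,2],[0,0,0,0,2],[0,0,0,0,2],[0,0,0,0,2]]]'
python3 - <<'E'
from h import *
o,p,d=snap("wrist","w3",s=1.4); print(o["q"])
E
```

```text
time_s: 4.42
tcp_pos: [483.1, 288.4, 192.2]
orientation: [[-0.595, -0.804, 0.003], [-0.804, 0.595, 0.002], [-0.003, -0.001, -1.0]]
wrist_force: [0.1, 0.8, -0.9]
opening: 0.122
time_s: 5.25
tcp_pos: [509.8, -78.3, 189.9]
orientation: [[-0.974, -0.226, -0.001], [-0.226, 0.974, -0.0], [0.001, 0.0, -1.0]]
wrist_force: [0.6, 1.0, -1.4]
opening: 0.126
time_s: 6.08
tcp_pos: [510.6, -74.8, 190.3]
orientation: [[-0.973, -0.229, 0.0], [-0.229, 0.973, 0.0], [-0.0, 0.0, -1.0]]
wrist_force: [-0.7, -0.1, -0.6]
opening: 0.122
[ 1.69422064e-01  2.35780702e-01 -3.18200038e-01 -2.96742014e-05
 -1.01680762e+00  6.20016575e-02]
```

View pics/w3.png

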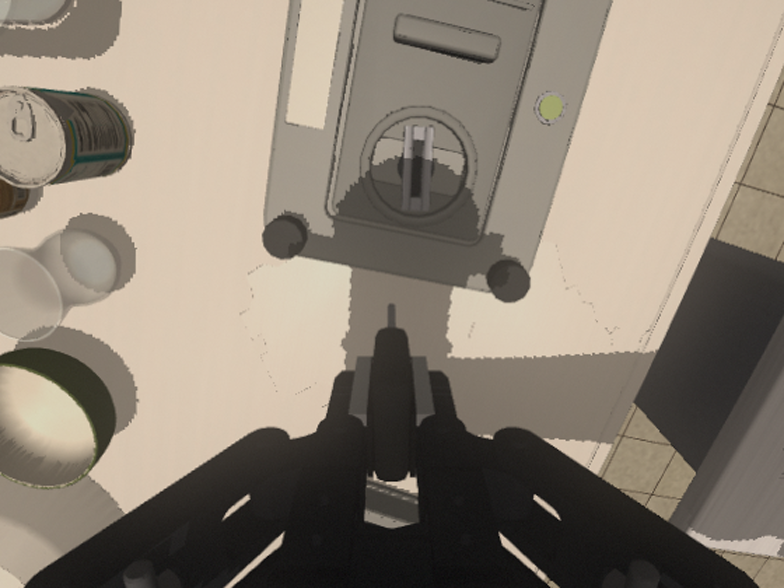

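```bash
python3 - <<'E'
from h import *
p,d,o=load("w3"); save(p,"w3z",(250,65,350,165),6)
save(p,"w3k",(250,200,310,260),8)
E
```

```text
(no output)
```

View pics/w3z.png

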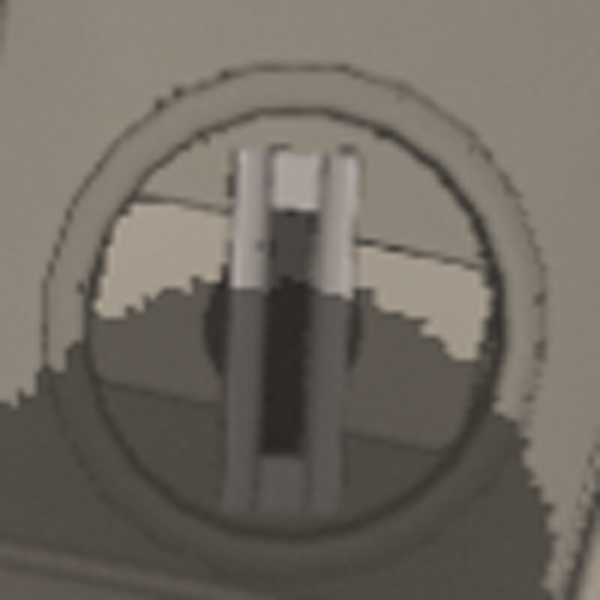

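View pics/w3k.png

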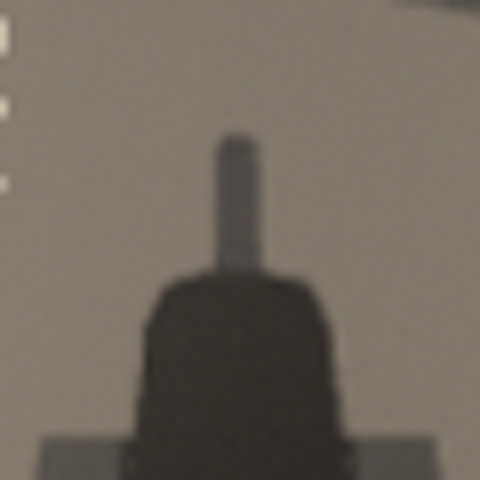

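```bash
python3 - <<'E'
from h import *
p,d,o=load("w3"); P=cloud("wrist",d,o)
f=lambda l:(np.array(l)+.5)/6-.5+(250,65)
C=onz("wrist",f([(238,150),(355,150),(343,512),(222,512)]),73.5,o);print(C.round(1),C.mean(0))
a=(C[0]+C[1]-C[2]-C[3])/2;print(np.linalg.norm(a),np.degrees(np.arctan2(a[1],a[0])),np.linalg.norm(C[0]-C[1]))
S=onz("wrist",f([(299,175),(282,490)]),73.5,o);print(S,np.degrees(np.arctan2(*(S[0]-S[1])[1::-1])))
t=np.linspace(0,6.28,40,endpoint=False)
print("collar",onz("wrist",f(np.c_[293+208*np.cos(t),324+216*np.sin(t)]),73.5,o).mean(0))
T=onz("wrist",(np.array([[238,133]])+.5)/8-.5+(250,200),143.4,o)[0];print("tip",T,(T-o["tcp_pos"])@o["orientation"])
m=(P[...,2]>71)&(P[...,2]<77); m[:70]=0;m[165:]=0; m[:,:250]=0;m[:,350:]=0
q=P[m];print(rect(q),np.median(q[:,2]))
m=np.abs(P[...,2]-85)<5; m[:140]=0;m[230:]=0
n,l,st,_=cv2.connectedComponentsWithStats(m.astype(np.uint8))
for i in range(1,n):
    if st[i,4]>100:q=P[l==i];print(st[i],rect(q),np.median(q[:,2]))
m=np.abs(P[...,2]-64)<2; m[220:]=0
n,l,st,_=cv2.connectedComponentsWithStats(m.astype(np.uint8))
i=1+st[1:,4].argmax();print(st[i],rect(P[l==i]))
E
```

```text
[[ 523.  -162.    73.5]
 [ 508.5 -165.4   73.5]
 [ 498.2 -120.3   73.5]
 [ 514.1 -116.6   73.5]] [ 510.92326979 -141.09782531   73.5       ]
46.26073091464192 -78.05236612490705 14.900003983670848
[[ 514.65250621 -160.84539568   73.5       ]
 [ 506.92548224 -121.31464845   73.5       ]] -78.9399222041764
collar [ 510.72435099 -142.257974     73.5       ]
tip [512.84707526 -85.72921971 143.4       ] [  0.32064787 -11.18463252  46.86700801]
(array([ 510.3, -141.4]), array([66.1, 65.9]), 86.8) 73.60755494352193
[187 156  31  30 712] (array([576.1, -86.9]), array([23.2, 23.2]), 45.7) 84.99917944537307
[  0 176  48  54 357] (array([716.3, -30.1]), array([18.4, 54.6]), 42.8) 84.26524271488415
[350 188  29  28 622] (array([442.7, -91.2]), array([22.5, 22.6]), 6.6) 84.89960716651005
[  188     0   250   209 19385] (array([ 511.8, -161.3]), array([169.6, 174.5]), 1.8)
```

```bash
python3 -m jog '[[[0.008,-0.04,0,0.019,2],[0.02,-0.1,0.02,0.019,2],[0.0365,-0.15,0.06,0.019,2],[0.0365,-0.1635,0.1,0.019,2],[0.0365,-0.1635,0.13,0.019,2],[0.0365,-0.1635,0.15,0.019,2],[0.0365,-0.1635,0.15,0.019,2],[0.0365,-0.1635,0.15,0.019,2],[0.0365,-0.1635,0.15,0.019,2],[0.0365,-0.1635,0.15,0.019,2]]]'
python3 - <<'E'
from h import *
o,p,d=snap("wrist","w4",s=1.4); print(o["tcp_pos"],o["orientation"],o["torque"]); save(p,"w4z",(220,150,340,250),6)
E
```

```text
time_s: 6.97
tcp_pos: [512.1, -141.7, 131.3]
orientation: [[-0.98, -0.201, 0.002], [-0.201, 0.98, -0.0], [-0.002, -0.001, -1.0]]
wrist_force: [-0.6, -0.1, -0.3]
opening: 0.121
[ 512.11286794 -141.70848884  131.27850728] [[-9.79662150e-01 -2.00642981e-01  2.11336846e-03]
 [-2.00643732e-01  9.79664265e-01 -1.47317025e-04]
 [-2.04083343e-03 -5.68355048e-04 -9.99997756e-01]] [-0.01421432  0.02543932 -0.00515926]
```

View pics/w4z.png

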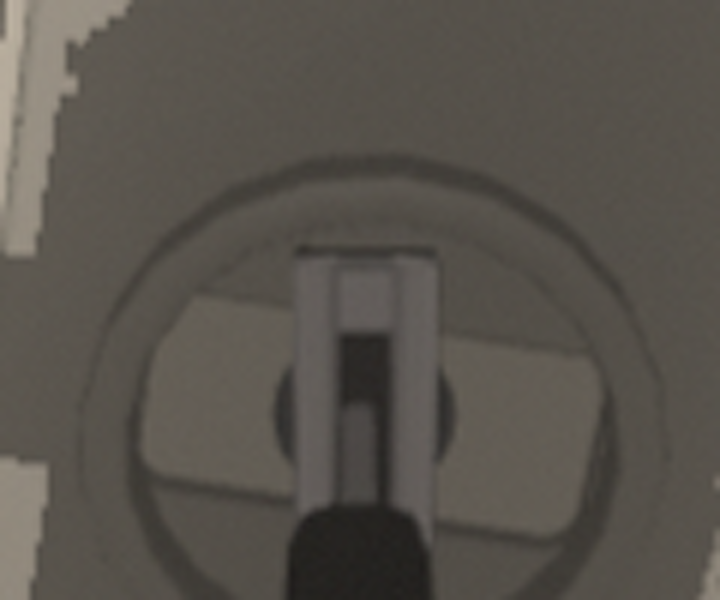

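```bash
python3 - <<'E'
from h import *
p,d,o=load("w4")
f=lambda l:(np.array(l)+.5)/6-.5+(220,150)
g=lambda l,z:((onz("wrist",f(l),z,o)-o["tcp_pos"])@o["orientation"]).round(2)
print(g([(295,262),(440,262),(297,400),(437,400),(334,262),(405,262)],73.5)); print(g([(341,470),(376,470),(358,402),(346,410),(372,410)],84.4))
E
```

```text
[[ -6.54 -22.98  57.81]
 [  9.19 -22.98  57.77]
 [ -6.5   -6.94  57.8 ]
 [  9.07  -6.95  57.76]
 [ -2.31 -22.98  57.8 ]
 [  5.39 -22.98  57.78]]
[[ -1.53  -3.16  46.88]
 [  2.2   -3.16  46.88]
 [  0.29 -10.92  46.88]
 [ -0.98 -10.02  46.89]
 [  1.76 -10.02  46.88]]
```

```bash
python3 -m jog '[[[0.0025,-0.002,0,0,2],[0.0025,-0.002,0.008,0,2],[0.0025,-0.002,0.015,0,2],[0.0025,-0.002,0.02,0,2],[0.0025,-0.002,0.026,0,2],[0.0025,-0.002,0.032,0,2],[0.0025,-0.002,0.036,0,2],[0.0025,-0.002,0.039,0,2],[0.0025,-0.002,0.039,0,2],[0.0025,-0.002,0.039,0,2]]]'
python3 - <<'E'
from h import *
o,p,d=snap("wrist","w5",s=1.4); print(o["torque"]); save(p,"w5z",(220,150,340,250),6)
E
```

```text
time_s: 7.85
tcp_pos: [510.6, -142.9, 114.6]
orientation: [[-0.98, -0.2, 0.0], [-0.2, 0.98, 0.0], [-0.0, -0.0, -1.0]]
wrist_force: [-1.0, -0.2, 0.2]
opening: 0.125
[-0.05287187 -0.03484239 -0.04369814]
```

View pics/w5z.png

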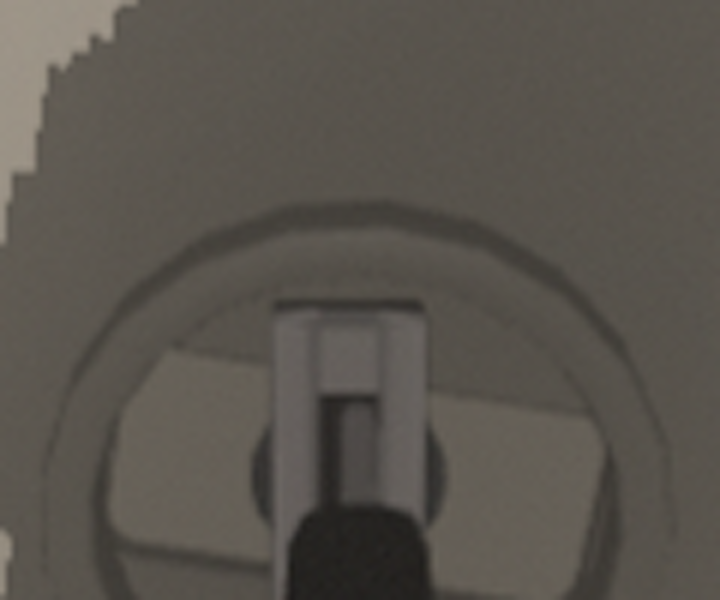

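```bash
python3 -m jog '[[[0,0,0,-0.03,2],[0,0,0,-0.09,2],[-0.0005,0.0005,0,-0.16,2],[-0.001,0.001,0,-0.23,2],[-0.001,0.0015,0,-0.3,2],[-0.0015,0.002,0,-0.37,2],[-0.002,0.0025,0,-0.44,2],[-0.002,0.003,0,-0.5,2],[-0.0025,0.003,0,-0.55,2],[-0.0027,0.0033,0,-0.6,2]]]' 120
python3 - <<'E'
from h import *
o,p,d=snap("wrist","w6",s=1.4); print(o["torque"],o["q"]); save(p,"w6z",(200,130,340,250),5)
E
```

```text
time_s: 8.73
tcp_pos: [512.4, -141.7, 115.0]
orientation: [[-0.411, -0.912, 0.002], [-0.912, 0.411, -0.0], [-0.001, -0.002, -1.0]]
wrist_force: [1.4, -1.3, -1.3]
opening: 0.122
[-0.47071849 -0.55567998 -0.07054418] [ 3.58725487e-02  3.44030441e-01 -3.81256753e-01  7.03751280e-04
 -8.43047989e-01  1.11133150e+00]
```

View pics/w6z.png

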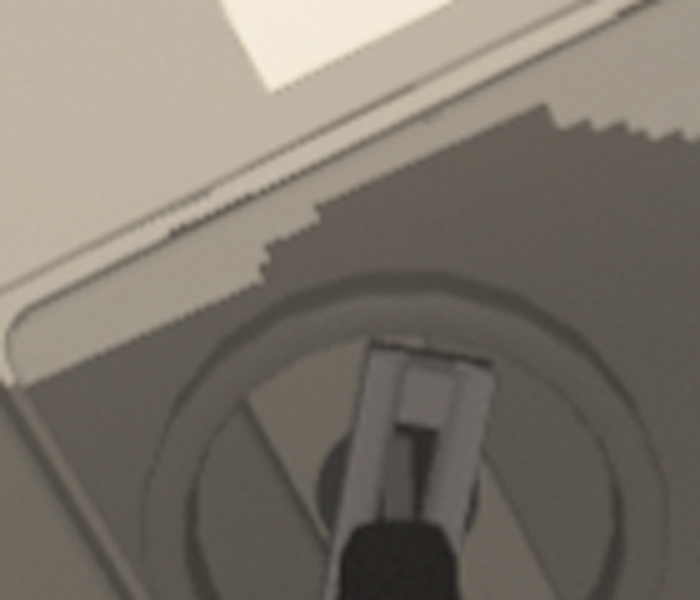

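```bash
python3 -m jog '[[[0,0,0,-0.05,2],[0,0,0,-0.11,2],[0,0,0,-0.17,2],[0,0,0,-0.23,2],[0,0,0,-0.29,2],[0,0,0,-0.33,2],[0,0,0,-0.36,2],[0,0,0,-0.38,2],[0,0,0,-0.4,2],[0,0,0,-0.4,2]]]' 120
python3 - <<'E'
from h import *
o,p,d=snap("wrist","w7",s=1.4); print(o["torque"],o["q"]); save(p,"w7z",(200,130,340,250),5)
E
```

```text
time_s: 9.62
tcp_pos: [512.4, -141.1, 115.0]
orientation: [[0.199, -0.98, 0.003], [-0.98, -0.199, 0.0], [0.0, -0.003, -1.0]]
wrist_force: [2.0, 1.4, -0.4]
opening: 0.116
[ 0.3773852  -0.66738594 -0.06062827] [ 3.64683694e-02  3.43835387e-01 -3.81073707e-01 -3.75270385e-04
 -8.43170576e-01  1.73490463e+00]
```

View pics/w7z.png

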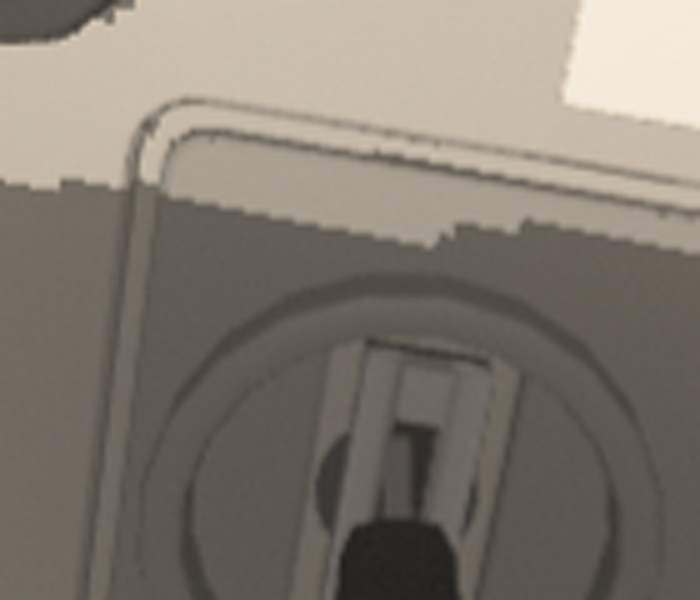

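```bash
python3 -m jog '[[[0,0,0,-0.01,2],[0,0,0,-0.02,2],[0,0,0,-0.03,2],[0,0,0,-0.04,2],[0,0,0,-0.04,2],[0,0,0,-0.04,2],[0,0,0,-0.04,2],[0,0,0,-0.04,2],[0,0,0,-0.04,2],[0,0,0,-0.04,2]]]' 120
python3 - <<'E'
from h import *
o,p,d=snap("wrist","w8",s=1.4); print(o["torque"],o["q"]); save(p,"w8z",(200,130,340,250),5)
E
```

```text
time_s: 10.5
tcp_pos: [512.2, -141.2, 114.9]
orientation: [[0.261, -0.965, 0.002], [-0.965, -0.261, 0.0], [0.0, -0.002, -1.0]]
wrist_force: [3.8, 2.8, 0.5]
opening: 0.122
[ 1.0721747  -1.33085536 -0.33036039] [ 3.63930481e-02  3.43873249e-01 -3.81244419e-01 -2.65087367e-04
 -8.43517930e-01  1.79838000e+00]
```

View pics/w8z.png

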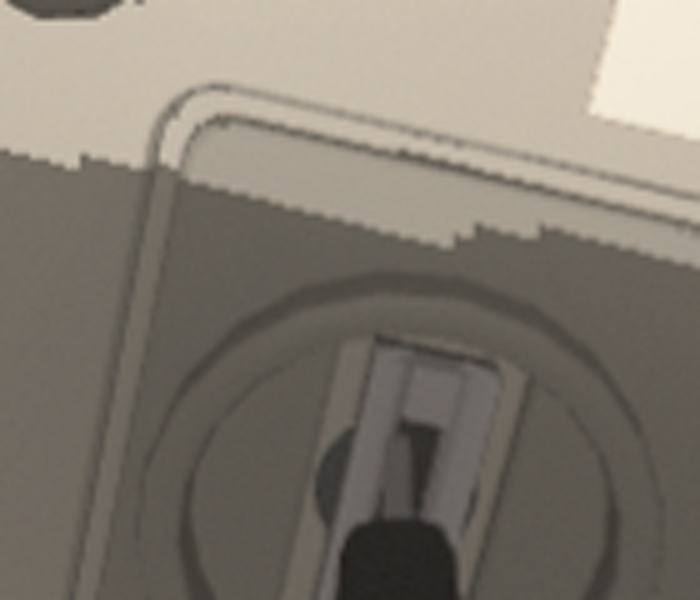

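```bash
python3 -m jog '[[[0,0,0,0.05,2],[0,0,0,0.1,2],[0,0,0,0.1,2],[0,0,-0.01,0.1,2],[0,0,-0.03,0.1,2],[0,0,-0.07,0.1,2],[0,0,-0.12,0.14,2],[0,0,-0.16,0.19,2],[0,0,-0.19,0.24,2],[0,0,-0.19,0.27,2]]]' 120
python3 - <<'E'
from h import *
o,p,d=snap("wrist","w9",s=1.4); print(o["torque"],o["q"])
E
```

```text
time_s: 11.38
tcp_pos: [512.3, -141.9, 194.1]
orientation: [[-0.161, -0.987, 0.004], [-0.987, 0.161, -0.001], [0.0, -0.005, -1.0]]
wrist_force: [0.3, -0.4, -0.5]
opening: 0.125
[0.0340643  0.00094151 0.02740994] [ 0.0358049   0.25564714 -0.28067307  0.0014032  -1.03004861  1.37277398]
```

View pics/w9.png

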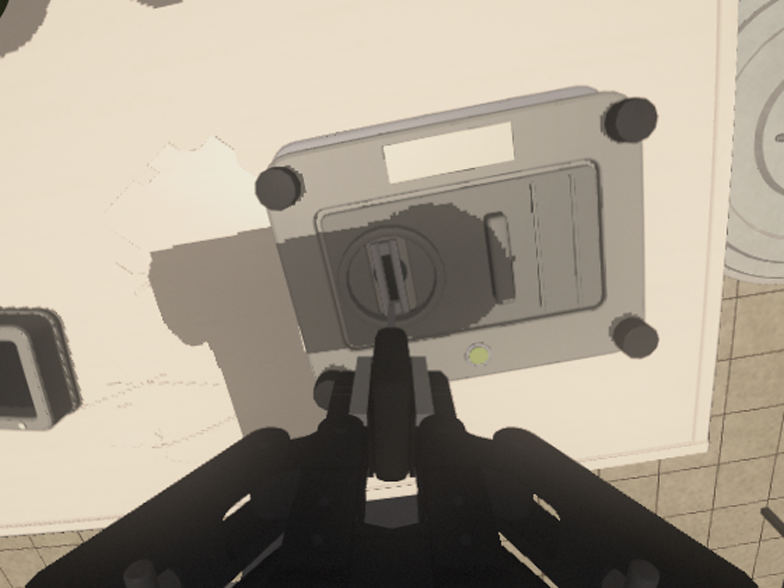

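```bash
python3 -m jog '[[[-0.04,0.015,0,0,2],[-0.13,0.049,0,0,2],[-0.23,0.086,0,0,2],[-0.325,0.122,0,0,2],[-0.42,0.158,0,0,2],[-0.515,0.194,0,0,2],[-0.61,0.23,0,0,2],[-0.705,0.265,0,0,2],[-0.8,0.3,0,0,2],[-0.89,0.335,0,0,2]]]'
python3 -m jog '[[[-0.08,0.03,0,0,2],[-0.13,0.05,0,0,2],[-0.158,0.059,0,0,2],[-0.158,0.059,0,0,2],[-0.158,0.059,0,0,2],[-0.158,0.059,0,0,2],[-0.158,0.059,0,0,2],[-0.158,0.059,0,0,2],[-0.158,0.059,0,0,2],[-0.158,0.059,0,0,2]]]'
python3 - <<'E'
from h import *
o,p,d=snap("wrist","w10",s=1.4); print(o["q"])
save(p,"w10z",(230,90,330,190),6)
save(p,"w10k",(250,200,310,260),8)
E
```

```text
time_s: 12.27
tcp_pos: [434.4, 232.7, 190.8]
orientation: [[-0.157, -0.988, -0.001], [-0.988, 0.157, -0.001], [0.001, 0.001, -1.0]]
wrist_force: [0.1, 0.8, 0.1]
opening: 0.115
time_s: 13.1
tcp_pos: [422.7, 296.9, 190.8]
orientation: [[-0.16, -0.987, 0.0], [-0.987, 0.16, 0.0], [-0.0, -0.0, -1.0]]
wrist_force: [0.2, -0.4, -0.3]
opening: 0.124
[ 9.26824906e-01  2.36182614e-01 -3.16254589e-01  3.18912898e-05
 -1.01826989e+00  4.83106193e-01]
```

View pics/w10.png

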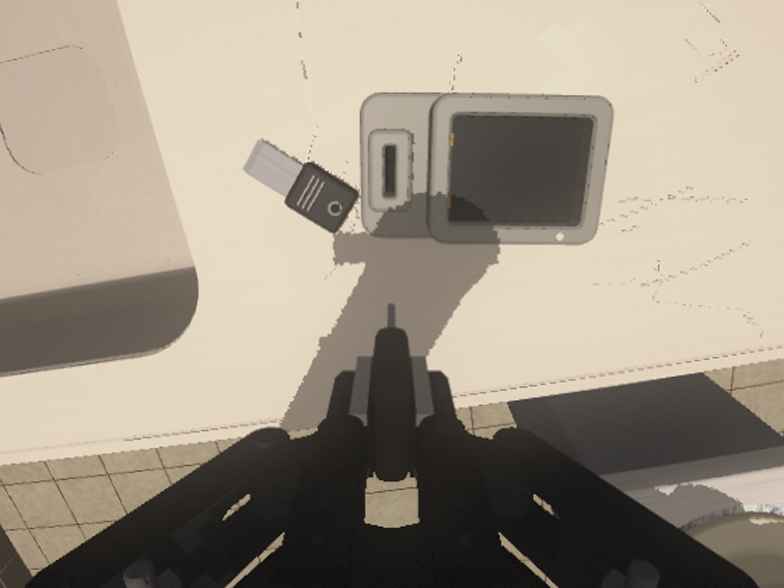

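View pics/w10z.png

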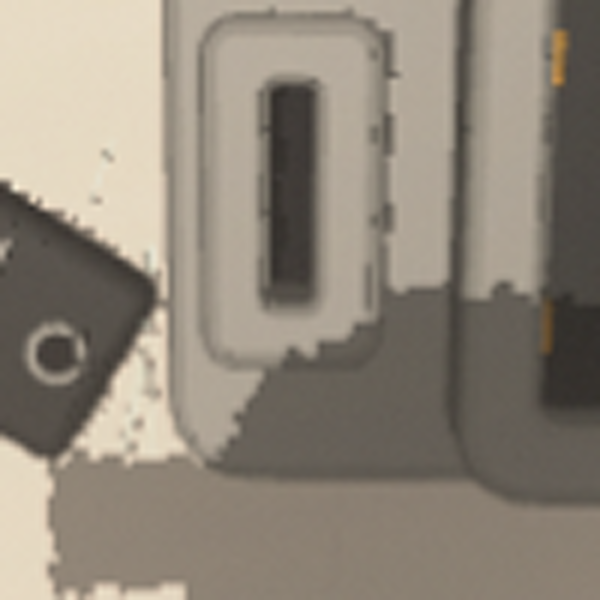

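View pics/w10k.png

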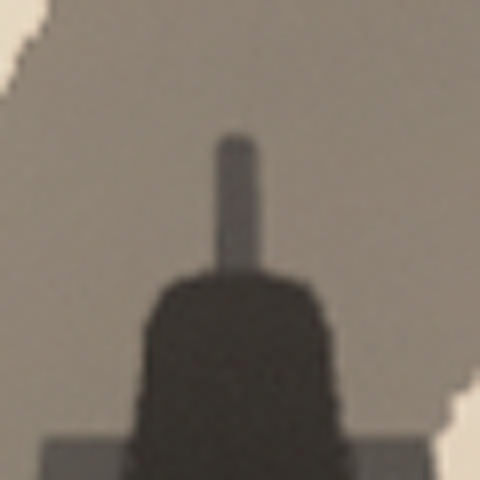

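```bash
python3 - <<'E'
from h import *
p,d,o=load("w10"); P=cloud("wrist",d,o)
f=lambda l:(np.array(l)+.5)/6-.5+(230,90)
C=onz("wrist",f([(264,80),(320,80),(322,306),(264,308)]),40,o);print(C.round(1),C.mean(0),np.linalg.norm(C[0]-C[1]),np.linalg.norm(C[0]-C[3]))
a=C[0]+C[1]-C[2]-C[3];print(np.degrees(np.arctan2(a[1],a[0])))
for z0,z1,lo in((37,43,500),(33,38.5,3000)):
    m=(P[...,2]>z0)&(P[...,2]<z1);m[190:]=0
    n,l,st,_=cv2.connectedComponentsWithStats(m.astype(np.uint8))
    for i in range(1,n):
        if st[i,4]>lo: q=P[l==i]; print(z0,st[i],np.median(q[:,2]),rect(q))
E
```

```text
[[499.5 289.5  40. ]
 [498.2 281.4  40. ]
 [465.8 286.3  40. ]
 [466.9 295.   40. ]] [482.61538996 288.03888776  40.        ] 8.156215588968443 33.042835287447915
-9.040737939563861
37 [ 263   92   32   60 1525] 39.79162209547002 (array([482.3, 287.9]), array([27.9, 52.1]), 79.9)
33 [ 306   66  132  109 5732] 35.79832216976902 (array([468.4, 205.5]), array([115.7,  96.2]), 80.8)
```

```bash
python3 -m jog '[[[-0.0024,-0.04,0,0,2],[-0.0024,-0.1,0.03,0,2],[-0.0024,-0.14,0.09,0,2],[-0.0024,-0.1525,0.15,0,2],[-0.0024,-0.1525,0.2,0,2],[-0.0024,-0.1525,0.23,0,2],[-0.0024,-0.1525,0.24,0,2],[-0.0024,-0.1525,0.24,0,2],[-0.0024,-0.1525,0.24,0,2],[-0.0024,-0.1525,0.24,0,2]]]'
python3 - <<'E'
from h import *
o,p,d=snap("wrist","w11",s=1.4); print(o["tcp_pos"]); save(p,"w11z",(220,150,340,250),6)
E
```

```text
time_s: 13.98
tcp_pos: [483.5, 289.4, 96.0]
orientation: [[-0.159, -0.987, 0.002], [-0.987, 0.159, 0.002], [-0.002, -0.002, -1.0]]
wrist_force: [-0.7, -0.4, 0.6]
opening: 0.12
[483.54160004 289.42264702  95.95283007]
```

View pics/w11z.png

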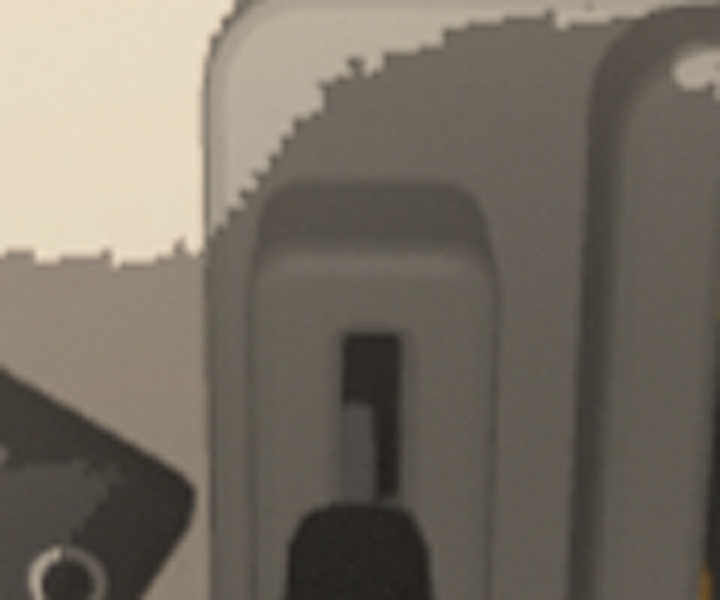

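```bash
python3 -m jog '[[[0.003,0,0,0,2],[0.003,0,0.01,0,2],[0.003,0,0.025,0,2],[0.003,0,0.042,0,2],[0.003,0,0.06,0,2],[0.003,0,0.078,0,2],[0.003,0,0.095,0,2],[0.003,0,0.105,0,2],[0.003,0,0.11,0,2],[0.003,0,0.11,0,2]]]'
python3 - <<'E'
from h import *
o,p,d=snap("wrist","w12",s=1.4); print(o["tcp_pos"],o["torque"])
E
```

```text
time_s: 14.87
tcp_pos: [482.4, 287.3, 51.0]
orientation: [[-0.159, -0.987, -0.001], [-0.987, 0.159, -0.001], [0.001, 0.001, -1.0]]
wrist_force: [-2.0, -1.9, 5.7]
opening: 0.126
[482.40573512 287.26361448  51.04160914] [-0.37554719  0.68869316 -0.03385372]
```

View pics/w12.png

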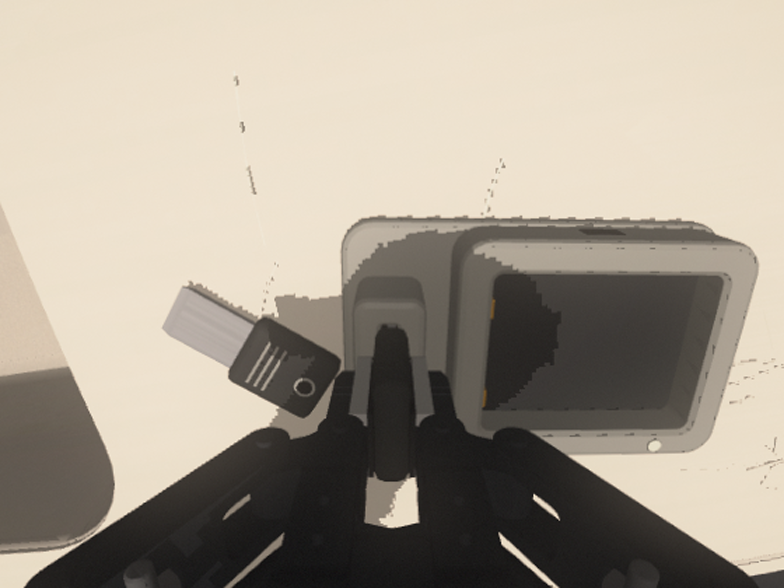

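```bash
python3 -m jog '[[[0,0,0,0,8],[0,0,0,0,20],[0,0,0,0,40],[0,0,0,0,40],[0,0,0,0,40],[0,0,-0.02,0,40],[0,0,-0.08,0,40],[0,0,-0.16,0,40],[0,0,-0.24,0,40],[0,0,-0.3,0,40]]]' 40
python3 - <<'E'
from h import *
o,p,d=snap("wrist","w13",s=1.4); P=cloud("wrist",d,o)
m=(P[...,2]>70)&(P[...,2]<95); m[250:]=0
n,l,st,_=cv2.connectedComponentsWithStats(m.astype(np.uint8))
for i in range(1,n):
    if st[i,4]>50: q=P[l==i]; print(st[i],rect(q), np.percentile(q[:,2],[5,50,95]))
p,d,o=load("w9"); P=cloud("wrist",d,o)
for z0,z1 in((75.5,80),):
    m=(P[...,2]>z0)&(P[...,2]<z1);m[260:]=0
    n,l,st,_=cv2.connectedComponentsWithStats(m.astype(np.uint8))
    for i in range(1,n):
        if st[i,4]>40: q=P[l==i]; print(z0,st[i],np.median(q[:,2]),rect(q))
for z0,z1 in((60,61.9),(62,66),):
    m=(P[...,2]>z0)&(P[...,2]<z1);m[260:]=0
    n,l,st,_=cv2.connectedComponentsWithStats(m.astype(np.uint8))
    for i in range(1,n):
        if st[i,4]>1000: q=P[l==i]; print(z0,st[i],np.median(q[:,2]),rect(q))
E
```

```text
time_s: 15.75
tcp_pos: [483.5, 288.0, 174.0]
orientation: [[-0.159, -0.987, 0.003], [-0.987, 0.159, 0.002], [-0.002, -0.003, -1.0]]
wrist_force: [1.1, -0.1, -0.1]
opening: 0.473
[273 185  17  46 670] (array([482.3, 287.1]), array([12.7, 34.3]), 80.8) [76.38698133 83.16212451 84.65742729]
75.5 [434  69  15  32  77] 77.72656437024995 (array([ 584.3, -278.8]), array([ 9. , 22.9]), 77.0)
75.5 [348 154  20  63 817] 76.96408127196759 (array([ 512.8, -208.9]), array([54.5, 11.8]), 1.4)
75.5 [439 228  23  22  93] 77.7689798870415 (array([ 453.9, -285.3]), array([10.3, 23.6]), 46.3)
62 [  190    65   272   195 33833] 63.695909626659045 (array([ 512.8, -188.9]), array([169.6, 229.7]), 1.8)
```

View pics/w13.png

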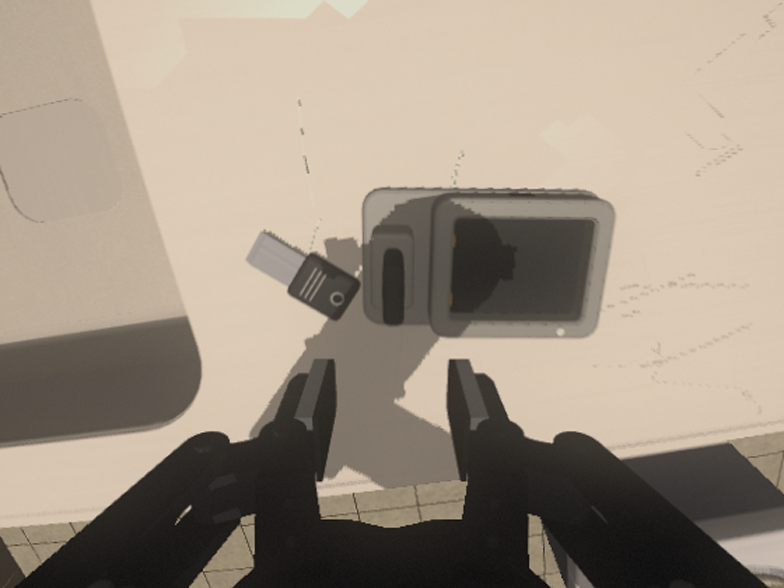

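```bash
python3 -m jog '[[[0.06,-0.013,0,0,24],[0.16,-0.036,0,-0.03,24],[0.26,-0.058,0,-0.06,24],[0.36,-0.08,0,-0.09,24],[0.46,-0.102,0,-0.122,24],[0.56,-0.125,0,-0.122,24],[0.66,-0.147,0,-0.122,24],[0.76,-0.169,0,-0.122,24],[0.86,-0.191,0,-0.122,24],[0.95,-0.211,0,-0.122,24]]]' 40
python3 -c "
from h import *
import numpy as np
o=r.get_obs();print(o['tcp_pos'],o['orientation'])
print((np.array([513,-209,130])-o['tcp_pos'])@o['orientation']/400)"
```

```text
time_s: 16.63
tcp_pos: [505.3, -103.3, 171.2]
orientation: [[0.031, -1.0, 0.001], [-1.0, -0.031, -0.0], [0.0, -0.001, -1.0]]
wrist_force: [0.6, 0.2, 0.4]
opening: 0.28
[ 505.2504766  -103.28581378  171.24738118] [[ 3.13140841e-02 -9.99509096e-01  9.97842992e-04]
 [-9.99509590e-01 -3.13141549e-02 -5.53794162e-05]
 [ 8.65988401e-05 -9.95619484e-04 -9.99999501e-01]]
[ 0.2647536  -0.01098576  0.10315237]
```

```bash
python3 -m jog '[[[0.08,-0.003,0,0,24],[0.16,-0.006,0.02,0,24],[0.23,-0.01,0.06,0,24],[0.26,-0.011,0.09,0,24],[0.26,-0.011,0.1,0,24],[0.26,-0.011,0.1,0,24],[0.26,-0.011,0.1,0,24],[0.26,-0.011,0.1,0,24],[0.26,-0.011,0.1,0,24],[0.26,-0.011,0.1,0,24]]]' 40
python3 - <<'E'
from h import *
o,p,d=snap("wrist","w14",s=1.4); P=cloud("wrist",d,o); print(o["tcp_pos"])
m=(P[...,2]>74.5)&(P[...,2]<80);m[260:]=0
n,l,st,_=cv2.connectedComponentsWithStats(m.astype(np.uint8))
for i in range(1,n):
    if st[i,4]>40: q=P[l==i]; print(st[i],np.median(q[:,2]),rect(q))
E
```

```text
time_s: 17.47
tcp_pos: [513.7, -204.0, 131.5]
orientation: [[0.033, -0.999, 0.002], [-0.999, -0.033, -0.0], [0.0, -0.002, -1.0]]
wrist_force: [0.3, -0.1, 0.4]
opening: 0.276
[ 513.72852436 -203.95318507  131.53059427]
[ 87 107  26  38 185] 77.36816146926924 (array([578.3, -94.5]), array([22.9,  9.1]), 16.1)
[399 107  24  38 128] 77.30677356419115 (array([ 584. , -278.7]), array([ 8.6, 22.3]), 78.5)
[ 279  189   20   71 1222] 76.70859940348055 (array([ 514.9, -209.7]), array([51. , 12.4]), 0.9)
```

View pics/w14.png

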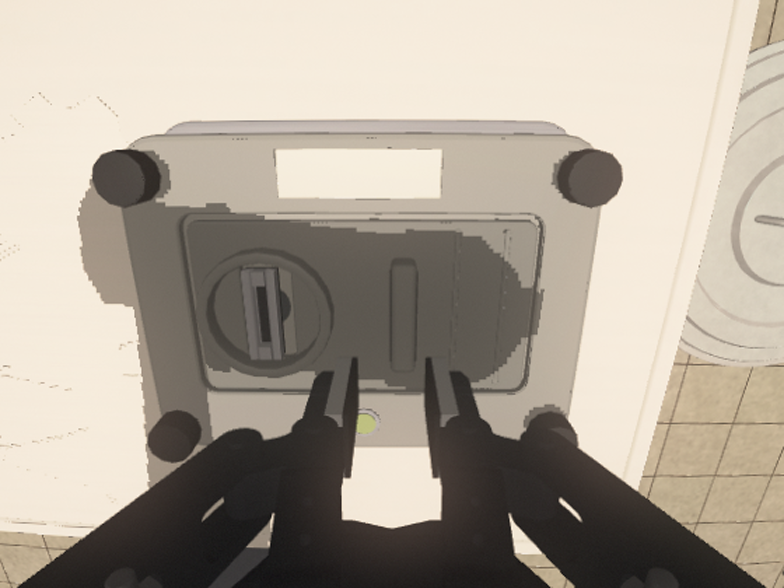

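```bash
python3 -m jog '[[[0.0137,0,0,0,26],[0.0137,0,0.04,0,26],[0.0137,0,0.09,0,26],[0.0137,0,0.13,0,26],[0.0137,0,0.155,0,26],[0.0137,0,0.163,0,26],[0.0137,0,0.163,0,18],[0.0137,0,0.163,0,8],[0.0137,0,0.163,0,2],[0.0137,0,0.163,0,2]]]' 80
python3 -m jog '[[[0,0,0,0,2],[0,0,0,0,2],[0,0,0,0,2],[0,0,-0.003,0,2],[0,0,-0.01,0,2],[0,0,-0.02,0,2],[0,0,-0.035,0,2],[0,0,-0.06,0,2],[0,0,-0.1,0,2],[0,0,-0.12,0,2]]]' 80
python3 - <<'E'
from h import *
o,p,d=snap("wrist","w15",s=1.4); print(o["q"])
E
```

```text
time_s: 18.35
tcp_pos: [513.9, -210.4, 66.3]
orientation: [[0.032, -0.999, 0.002], [-0.999, -0.032, -0.0], [0.0, -0.002, -1.0]]
wrist_force: [-0.9, 0.3, -1.1]
opening: 0.109
time_s: 19.18
tcp_pos: [514.4, -210.6, 115.9]
orientation: [[0.032, -0.999, 0.003], [-0.999, -0.032, -0.001], [0.001, -0.003, -1.0]]
wrist_force: [0.9, 0.2, -1.3]
opening: 0.11
[-9.66255604e-02  3.78728374e-01 -3.21922370e-01  8.58891379e-04
 -8.66862385e-01  1.69907198e+00]
```

View pics/w15.png

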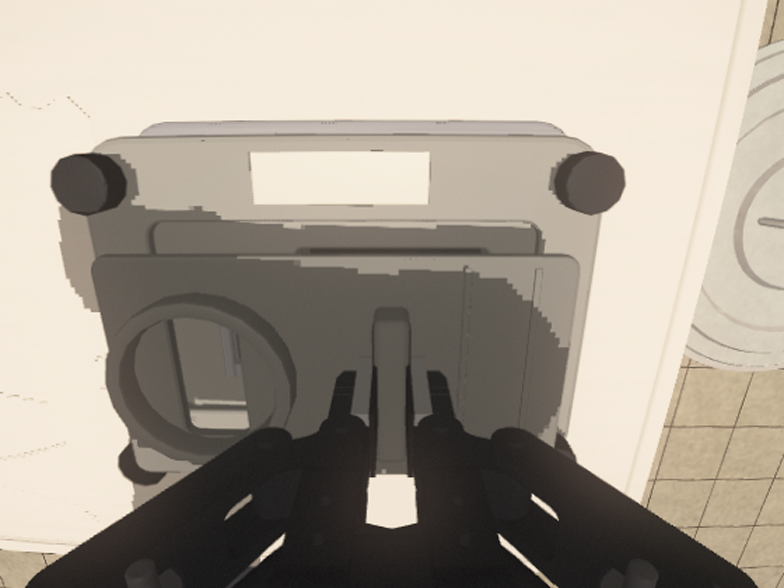

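```bash
python3 -m jog '[[[-0.02,0.004,-0.04,0,2],[-0.08,0.015,-0.07,0.06,2],[-0.15,0.029,-0.08,0.135,2],[-0.23,0.044,-0.08,0.21,2],[-0.31,0.06,-0.08,0.285,2],[-0.39,0.075,-0.08,0.36,2],[-0.46,0.088,-0.08,0.435,2],[-0.53,0.102,-0.08,0.51,2],[-0.58,0.111,-0.08,0.585,2],[-0.605,0.116,-0.08,0.66,2]]]' 80
python3 -m jog '[[[0,0,0.02,0.07,2],[0,0,0.06,0.14,2],[0,0,0.11,0.21,2],[0,0,0.16,0.28,2],[0,0,0.21,0.34,2],[0,0,0.25,0.34,2],[0,0,0.28,0.34,2],[0,0,0.3,0.34,2],[0,0,0.3,0.34,2],[0,0,0.3,0.34,2]]]' 80
python3 - <<'E'
from h import *
o,p,d=snap("wrist","w16",s=1.4); print(o["q"])
E
```

```text
time_s: 20.07
tcp_pos: [458.7, 32.2, 145.8]
orientation: [[-0.846, -0.533, 0.001], [-0.533, 0.846, 0.001], [-0.001, 0.0, -1.0]]
wrist_force: [0.1, -0.5, -1.5]
opening: 0.109
time_s: 20.9
tcp_pos: [459.5, 30.1, 25.5]
orientation: [[-0.999, -0.032, -0.0], [-0.032, 0.999, -0.0], [0.0, -0.0, -1.0]]
wrist_force: [0.9, 0.1, -1.9]
opening: 0.114
[ 4.19975947e-01  3.86615372e-01 -6.38650180e-01  2.20766816e-04
 -5.45705222e-01 -3.88302576e-01]
```

View pics/w16.png

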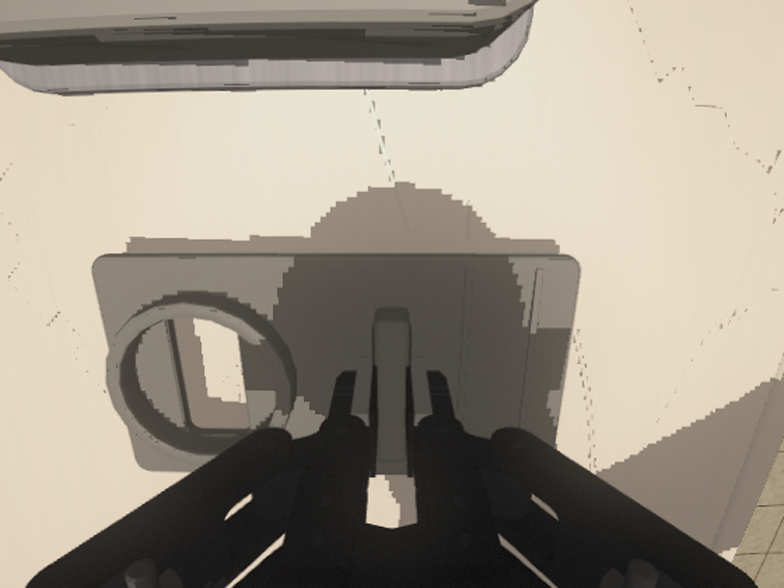

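```bash
python3 -m jog '[[[0,0,0.008,0,2],[0,0,0.018,0,2],[0,0,0.028,0,2],[0,0,0.035,0,2],[0,0,0.04,0,2],[0,0,0.042,0,2],[0,0,0.042,0,2],[0,0,0.042,0,2],[0,0,0.042,0,2],[0,0,0.042,0,2]]]' 60
python3 -m jog '[[[0,0,0,0,10],[0,0,0,0,20],[0,0,0,0,28],[0,0,0,0,28],[0,0,0,0,28],[0,0,-0.02,0,28],[0,0,-0.07,0,28],[0,0,-0.14,0,28],[0,0,-0.22,0,28],[0,0,-0.3,0,28]]]' 40
python3 - <<'E'
from h import *
o,p,d=snap("wrist","w17",s=1.4); P=cloud("wrist",d,o)
m=(P[...,2]>2.5)&(P[...,2]<8);m[230:]=0
n,l,st,_=cv2.connectedComponentsWithStats(m.astype(np.uint8))
for i in range(1,n):
    if st[i,4]>400: q=P[l==i]; print(st[i],np.percentile(q[:,2],[5,50,95]),rect(q))
snap("top","t2",(140,120,460,310),2.4)
E
```

```text
time_s: 21.78
tcp_pos: [459.4, 30.2, 8.8]
orientation: [[-0.999, -0.032, 0.0], [-0.032, 0.999, 0.0], [-0.0, 0.0, -1.0]]
wrist_force: [-0.2, 0.2, -1.4]
opening: 0.108
time_s: 22.62
tcp_pos: [458.8, 29.9, 130.4]
orientation: [[-0.999, -0.032, -0.001], [-0.032, 0.999, -0.0], [0.001, -0.0, -1.0]]
wrist_force: [1.1, 0.9, -0.9]
opening: 0.328
[ 119   37  220   41 1415] [4.89868613 7.38720966 7.93411123] (array([501.4, -72.5]), array([171.7,  25. ]), 8.3)
[  155   145   201    85 10897] [3.90428772 5.06082994 6.3038047 ] (array([479.3,  24.2]), array([169.6,  76.5]), 1.7)
[169 172  42  56 781] [3.62665477 5.10104051 6.84764846] (array([541. ,  39.7]), array([24.4, 52.8]), 23.1)
[212 175  19  51 524] [3.92433963 5.00114927 6.23411039] (array([508.9,  36.9]), array([46.4, 15.3]), 84.4)
```

View pics/w17.png

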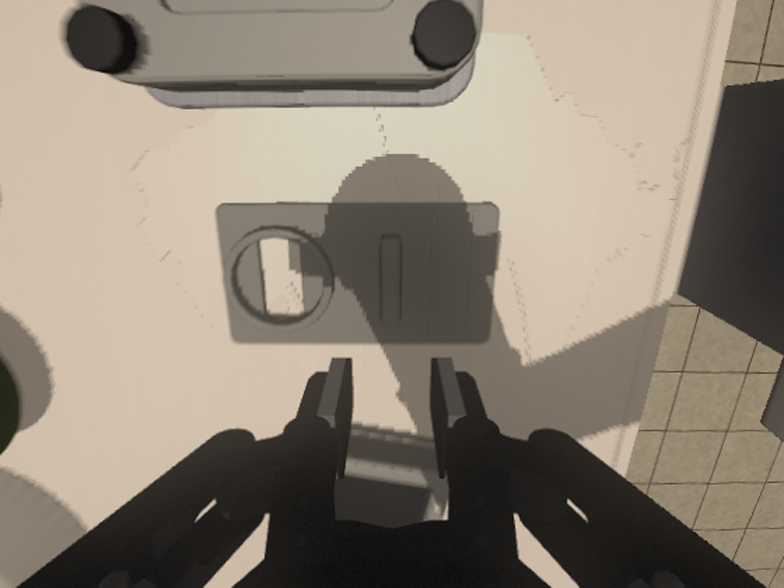

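View pics/t2.png

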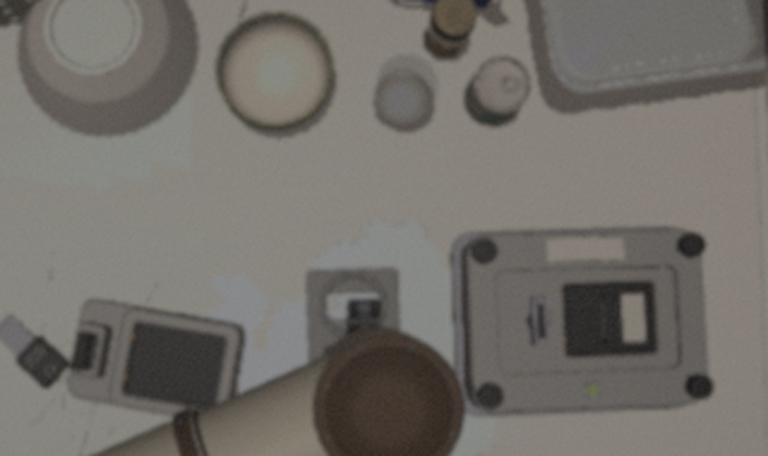

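```bash
python3 -m jog '[[[-0.006,-0.03,-0.02,-0.04,26],[-0.02,-0.1,-0.04,-0.115,26],[-0.034,-0.18,-0.05,-0.19,26],[-0.05,-0.26,-0.05,-0.265,26],[-0.066,-0.34,-0.05,-0.34,26],[-0.081,-0.42,-0.05,-0.415,26],[-0.095,-0.49,-0.05,-0.49,26],[-0.107,-0.55,-0.05,-0.565,26],[-0.114,-0.59,-0.05,-0.64,26],[-0.117,-0.606,-0.05,-0.7,26]]]' 40
python3 -m jog '[[[0,0,0.02,-0.07,26],[0,0,0.04,-0.14,26],[0,0,0.05,-0.21,26],[0,0,0.05,-0.27,26],[0,0,0.05,-0.3,26],[0,0,0.05,-0.3,26],[0,0,0.05,-0.3,26],[0,0,0.05,-0.3,26],[0,0,0.05,-0.3,26],[0,0,0.05,-0.3,26]]]' 40
python3 - <<'E'
from h import *
o,p,d=snap("wrist","w18",s=1.4); P=cloud("wrist",d,o); print(o["tcp_pos"])
m=(P[...,2]>52.5)&(P[...,2]<60);m[270:]=0
n,l,st,_=cv2.connectedComponentsWithStats(m.astype(np.uint8))
for i in range(1,n):
    if st[i,4]>100: q=P[l==i]; print(st[i],np.median(q[:,2]),rect(q))
m=(P[...,2]>40)&(P[...,2]<47);m[270:]=0
n,l,st,_=cv2.connectedComponentsWithStats(m.astype(np.uint8))
for i in range(1,n):
    if st[i,4]>300: q=P[l==i]; print(st[i],np.median(q[:,2]),rect(q))
E
```

```text
time_s: 23.55
tcp_pos: [513.7, -212.9, 148.3]
orientation: [[-0.423, -0.906, -0.001], [-0.906, 0.423, -0.0], [0.0, 0.0, -1.0]]
wrist_force: [0.8, -0.1, -0.3]
opening: 0.301
time_s: 24.38
tcp_pos: [513.8, -210.7, 128.7]
orientation: [[0.031, -1.0, 0.0], [-1.0, -0.031, 0.0], [-0.0, -0.0, -1.0]]
wrist_force: [-0.2, -0.5, 0.2]
opening: 0.308
[ 513.75394145 -210.65398744  128.73428112]
[  118   154   260   116 14984] 58.01251915931901 (array([ 515.1, -188.4]), array([ 89.3, 176.6]), 1.6)
[ 274  183   18   65 1112] 55.66277801013375 (array([ 514.2, -213.1]), array([48.7, 12.7]), 1.5)
[254 259  52  11 552] 57.57984722631144 (array([ 475.9, -211.9]), array([ 7.2, 38.9]), 2.3)
[ 217  172  127   85 8129] 44.04718263932244 (array([ 511.2, -211.2]), array([66.9, 90.9]), 1.8)
```

View pics/w18.png

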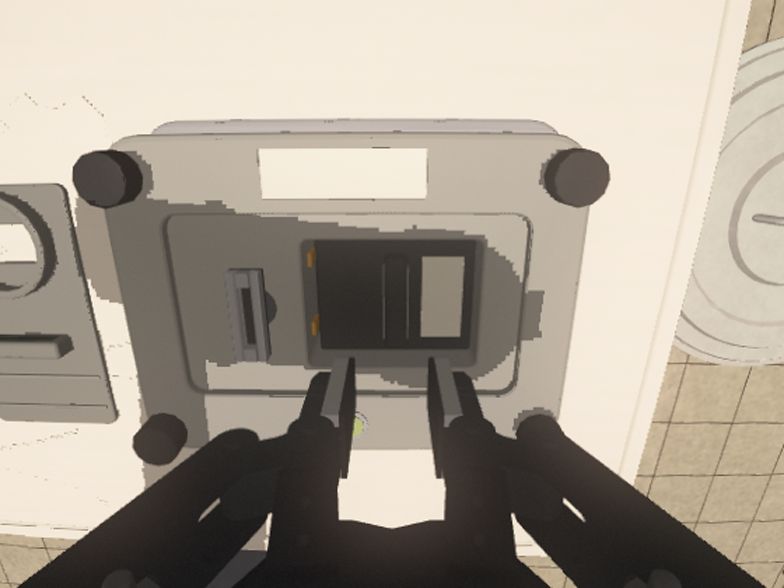

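```bash
python3 -m jog '[[[0.004,0,0.01,0,26],[0.004,0,0.05,0,26],[0.004,0,0.1,0,26],[0.004,0,0.15,0,26],[0.004,0,0.18,0,26],[0.004,0,0.196,0,26],[0.004,0,0.204,0,26],[0.004,0,0.204,0,16],[0.004,0,0.204,0,6],[0.004,0,0.204,0,2]]]' 80
python3 -m jog '[[[0,0,0,0,2],[0,0,0,0,2],[0,0,0,0,2],[0,0,0,0,2],[0,0,-0.01,0,2],[0,0,-0.03,0,2],[0,0,-0.07,0,2],[0,0,-0.13,0,2],[0,0,-0.2,0,2],[0,0,-0.25,0,2]]]' 100
python3 - <<'E'
from h import *
o,p,d=snap("wrist","w19",s=1.4); print(o["q"],o["torque"])
E
```

```text
time_s: 25.27
tcp_pos: [514.0, -212.3, 47.5]
orientation: [[0.031, -1.0, 0.001], [-1.0, -0.031, 0.0], [-0.0, -0.001, -1.0]]
wrist_force: [-0.2, -0.7, -3.2]
opening: 0.108
time_s: 26.1
tcp_pos: [514.2, -212.4, 149.7]
orientation: [[0.032, -0.999, 0.002], [-0.999, -0.032, -0.001], [0.001, -0.002, -1.0]]
wrist_force: [0.7, 0.3, -3.0]
opening: 0.096
[-1.00171349e-01  3.41674664e-01 -2.79710927e-01  5.46291794e-04
 -9.47375505e-01  1.70269987e+00] [-0.06815871 -0.13660356 -0.00761947]
```

View pics/w19.png

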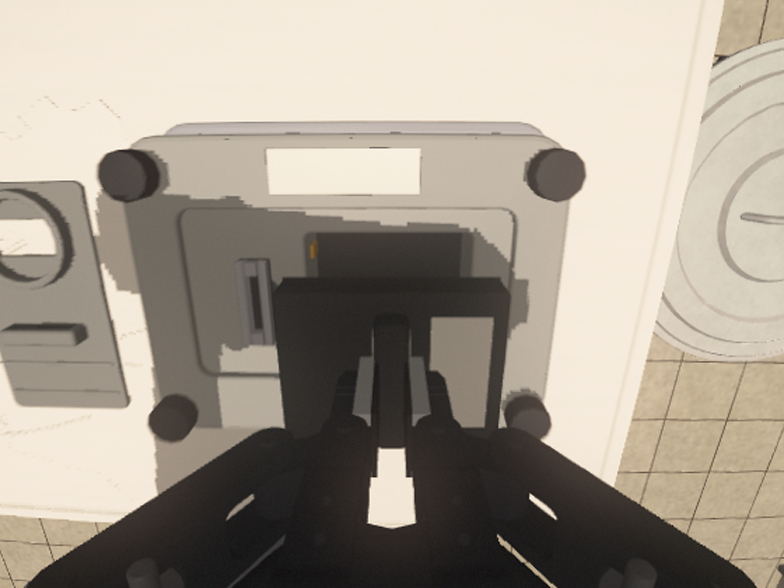

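```bash
python3 - <<'E'
from h import *
p,d,o=load("w19"); P=cloud("wrist",d,o)
q=(P-o["tcp_pos"])@o["orientation"]
m=(np.abs(q[...,2]-3.5)<3)&(np.abs(q[...,0])<60)&(q[...,1]>-50)&(q[...,1]<-5); m[300:]=0
n,l,st,_=cv2.connectedComponentsWithStats(m.astype(np.uint8)); i=1+st[1:,4].argmax()
k=q[l==i]; print(st[i],np.median(k[:,2]),k.min(0),k.max(0),np.percentile(k,[2,98],axis=0))
E
```

```text
[ 194  206  171   54 7538] 3.512692754912279 [-42.20995606 -32.64434657   0.50333263] [41.75909698 -5.00381939  6.49183327] [[-40.09031116 -31.66679915   2.08757145]
 [ 39.57767771  -5.69649633   5.52592755]]
```

```bash
python3 -m jog '[[[-0.03,0.002,-0.02,0,2],[-0.1,0.008,-0.04,0,2],[-0.2,0.016,-0.04,0.03,2],[-0.3,0.024,-0.04,0.06,2],[-0.4,0.032,-0.04,0.09,2],[-0.5,0.04,-0.04,0.122,2],[-0.6,0.048,-0.04,0.122,2],[-0.7,0.056,-0.04,0.122,2],[-0.8,0.063,-0.04,0.122,2],[-0.9,0.07,-0.04,0.122,2]]]' 100
python3 -c "
from h import *
import numpy as np
o=r.get_obs();print(o['tcp_pos'],o['orientation'])
print((np.array([468.7,205.4,100])-o['tcp_pos'])@o['orientation']/400)"
```

```text
time_s: 26.98
tcp_pos: [472.6, 148.5, 162.5]
orientation: [[-0.159, -0.987, -0.002], [-0.987, 0.159, -0.001], [0.001, 0.002, -1.0]]
wrist_force: [1.1, -0.1, -3.3]
opening: 0.097
[472.58445979 148.45804122 162.54579014] [[-1.59162002e-01 -9.87250995e-01 -1.71182358e-03]
 [-9.87252170e-01  1.59163085e-01 -5.15059761e-04]
 [ 7.80952383e-04  1.60802360e-03 -9.99998402e-01]]
[-0.13911665  0.03199355  0.15630753]
```

```bash
python3 -m jog '[[[-0.06,0.014,0.01,0,2],[-0.11,0.026,0.04,0,2],[-0.139,0.032,0.08,0,2],[-0.139,0.032,0.12,0,2],[-0.139,0.032,0.15,0,2],[-0.139,0.032,0.156,0,2],[-0.139,0.032,0.156,0,2],[-0.139,0.032,0.156,0,2],[-0.139,0.032,0.156,0,2],[-0.139,0.032,0.156,0,2]]]' 100
python3 - <<'E'
from h import *
o,p,d=snap("wrist","w20",s=1.4); print(o["tcp_pos"])
E
```

```text
time_s: 27.82
tcp_pos: [471.1, 203.8, 101.6]
orientation: [[-0.16, -0.987, 0.002], [-0.987, 0.16, 0.001], [-0.001, -0.001, -1.0]]
wrist_force: [-0.6, -0.2, -4.2]
opening: 0.097
[471.14322187 203.76266237 101.58273456]
```

View pics/w20.png

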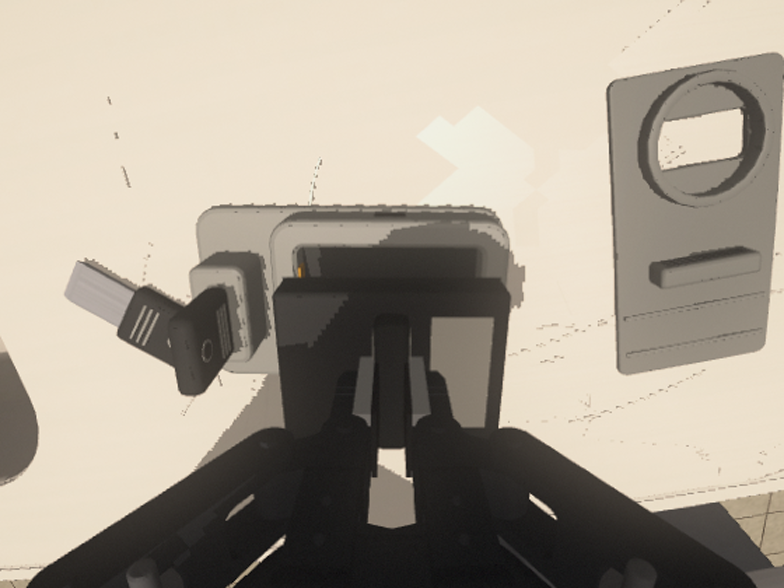

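```bash
python3 -m jog '[[[-0.003,0.0065,0.01,0,2],[-0.003,0.0065,0.03,0,2],[-0.003,0.0065,0.05,0,2],[-0.003,0.0065,0.07,0,2],[-0.003,0.0065,0.077,0,2],[-0.003,0.0065,0.077,0,2],[-0.003,0.0065,0.077,0,2],[-0.003,0.0065,0.077,0,2],[-0.003,0.0065,0.077,0,2],[-0.003,0.0065,0.077,0,2]]]' 100
python3 - <<'E'
from h import *
o,p,d=snap("wrist","w21",s=1.4); print(o["tcp_pos"])
E
```

```text
time_s: 28.7
tcp_pos: [468.5, 205.3, 70.2]
orientation: [[-0.159, -0.987, 0.001], [-0.987, 0.159, 0.001], [-0.001, -0.001, -1.0]]
wrist_force: [0.6, 0.1, -3.3]
opening: 0.1
[468.54760594 205.34481952  70.21287604]
```

View pics/w21.png

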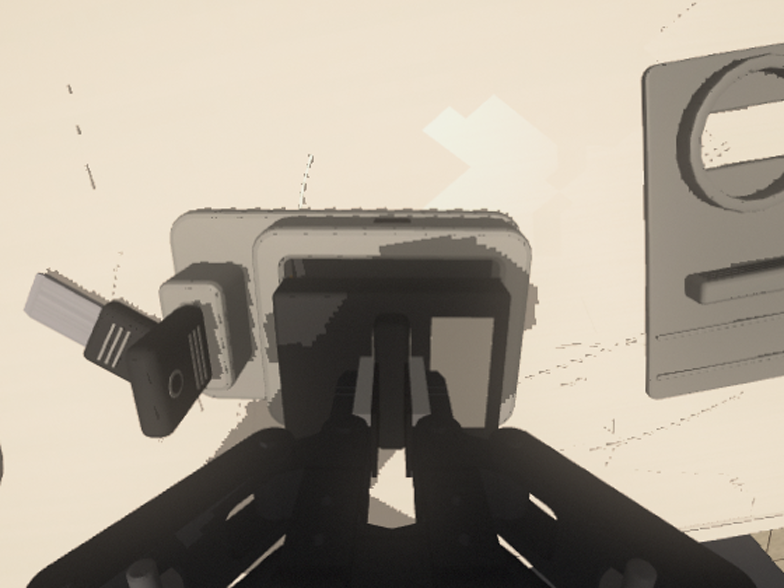

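```bash
python3 - <<'E'
from h import *
p,d,o=load("w21")
print(((onz("wrist",(np.array([(280,262),(499,262),(390,256)])+.5)/1.4-.5,36,o)-o["tcp_pos"])@o["orientation"]).round(1))
save(p,"w21z",(180,165,370,235),4)
E
```

```text
[[-45.5 -33.8  34.3]
 [ 44.1 -33.7  34.2]
 [ -0.5 -36.3  34.2]]
```

View pics/w21z.png

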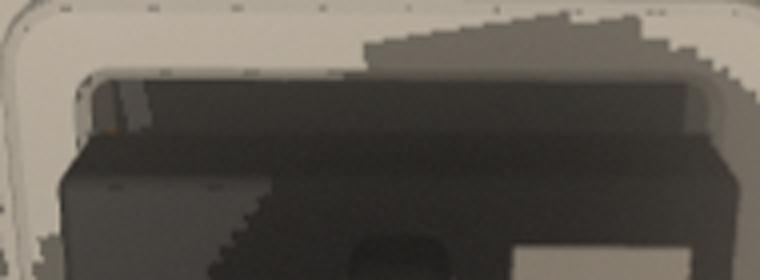

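```bash
python3 -m jog '[[[-0.001,-0.001,0.005,0,2],[-0.001,-0.001,0.012,0,2],[-0.001,-0.001,0.02,0,2],[-0.001,-0.001,0.028,0,2],[-0.001,-0.001,0.036,0,2],[-0.001,-0.001,0.043,0,2],[-0.001,-0.001,0.049,0,2],[-0.001,-0.001,0.053,0,2],[-0.001,-0.001,0.053,0,2],[-0.001,-0.001,0.053,0,2]]]' 80
python3 -c "
from h import *
o=r.get_obs();print(o['tcp_pos'],o['torque'],o['wrist_force'])"
```

```text
time_s: 29.58
tcp_pos: [468.8, 205.6, 48.6]
orientation: [[-0.159, -0.987, 0.0], [-0.987, 0.159, 0.0], [-0.0, -0.0, -1.0]]
wrist_force: [-0.7, 0.6, -3.5]
opening: 0.099
[468.83817123 205.57517545  48.627266  ] [ 0.02758635 -0.04166736  0.01626775] [-0.6514848   0.58488654 -3.53587398]
```

Depth is right with no jamming force; release and lift.

```bash
python3 -m jog '[[[0,0,0,0,10],[0,0,0,0,18],[0,0,0,0,26],[0,0,0,0,26],[0,0,0,0,26],[0,0,-0.02,0,26],[0,0,-0.08,0,26],[0,0,-0.16,0,26],[0,0,-0.24,0,26],[0,0,-0.32,0,26]]]' 40
python3 -m jog '[[[0,0.04,-0.02,0,26],[0,0.1,-0.04,0,26],[0,0.15,-0.06,0,26],[0,0.15,-0.06,0,26],[0,0.15,-0.06,0,26],[0,0.15,-0.06,0,26],[0,0.15,-0.06,0,26],[0,0.15,-0.06,0,26],[0,0.15,-0.06,0,26],[0,0.15,-0.06,0,26]]]' 40
python3 - <<'E'
from h import *
o,p,d=snap("wrist","w22",s=1.4); P=cloud("wrist",d,o)
for z0,z1,a in((40,50,1500),(52,62,200),(70,95,200),(33,38.5,1500),(3,7.5,2000)):
    m=(P[...,2]>z0)&(P[...,2]<z1);m[240:]=0
    n,l,st,_=cv2.connectedComponentsWithStats(m.astype(np.uint8))
    for i in range(1,n):
        if st[i,4]>a: q=P[l==i]; print(z0,st[i],np.percentile(q[:,2],[5,50,95]).round(1),rect(q))
snap("top","t3",(140,120,460,310),2.4); snap("scene","s3",s=1.4)
E
```

```text
time_s: 30.42
tcp_pos: [468.6, 205.3, 178.8]
orientation: [[-0.159, -0.987, 0.0], [-0.987, 0.159, 0.0], [-0.0, -0.0, -1.0]]
wrist_force: [0.6, 0.2, 0.0]
opening: 0.305
time_s: 31.25
tcp_pos: [409.8, 214.9, 200.2]
orientation: [[-0.16, -0.987, -0.001], [-0.987, 0.16, -0.001], [0.001, 0.001, -1.0]]
wrist_force: [0.4, -0.4, 0.5]
opening: 0.303
40 [ 232   86   95   73 5849] [43.8 45.1 46.4] (array([468.1, 205.4]), array([84.6, 64.2]), 80.8)
52 [272  94  15  59 855] [54.4 56.8 58. ] (array([468.5, 205.4]), array([12.5, 49.7]), 80.8)
70 [167 105  21  45 779] [72.6 82.9 84.7] (array([481.5, 287.2]), array([12.5, 34.8]), 79.7)
33 [ 216   68  128  105 5417] [34.1 35.8 37.2] (array([468. , 205.4]), array([116.1,  95.5]), 80.8)
3 [ 395    0   99  171 9846] [3.7 5.  6.3] (array([477.,  32.]), array([167.1,  92.9]), 1.6)
```

View pics/w22.png

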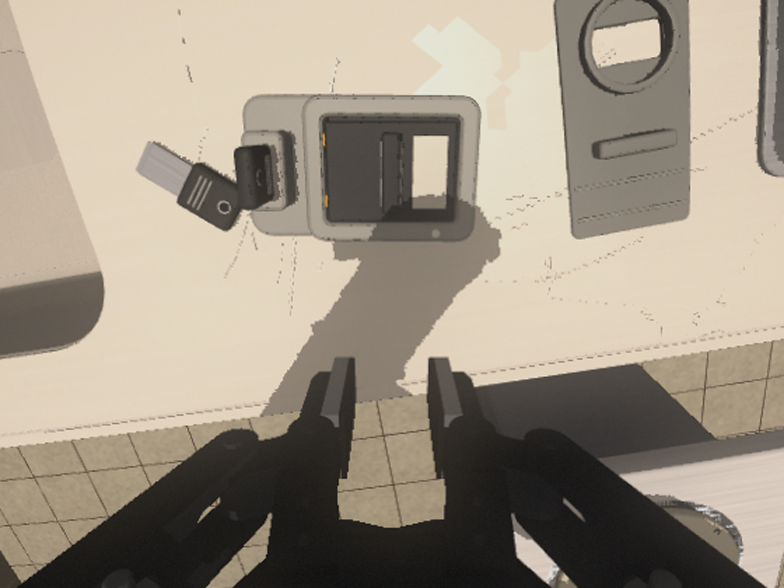

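View pics/t3.png

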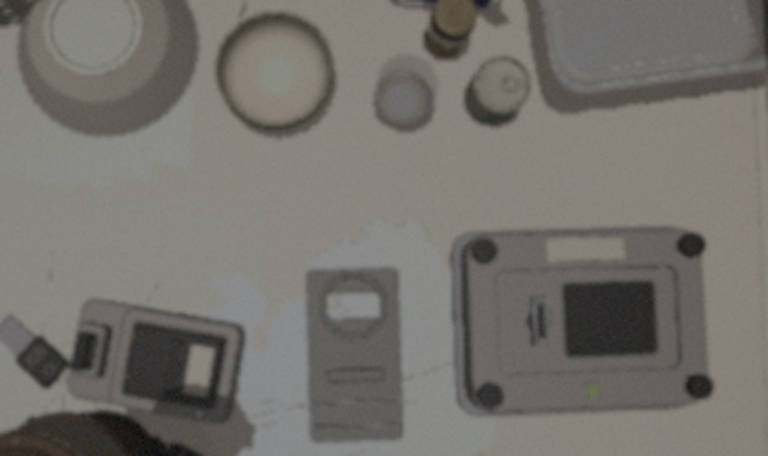

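View pics/s3.png

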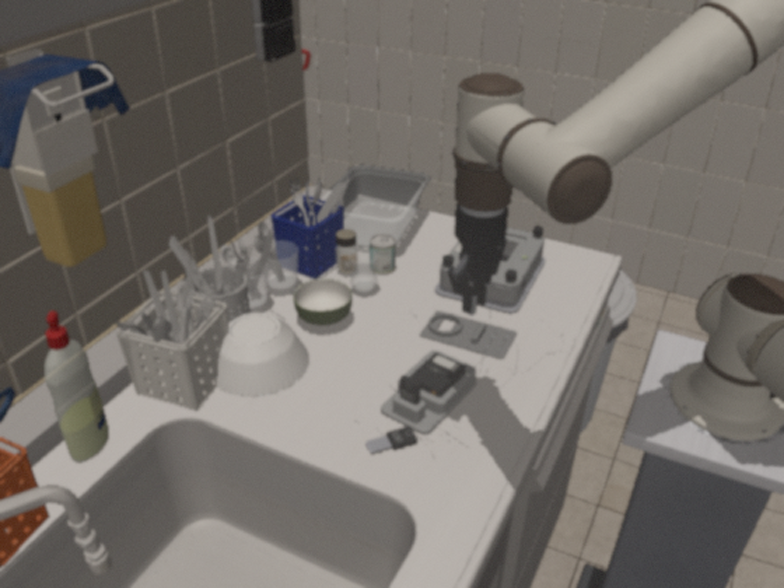

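```bash
python3 - <<'E'
from h import *
for t in("w18","w19"):
    p,d,o=load(t);P=cloud("wrist",d,o)
    m=(P[...,2]>71)&(P[...,2]<76.5);m[270:]=0;m[:,:150]=0;m[:,205:]=0
    q=P[m];print(t,m.sum(),rect(q))
for t in("w1","w22"):
    p,d,o=load(t);P=cloud("wrist",d,o);m=(P[...,2]>82)&(P[...,2]<88);m[240:]=0
    q=P[m];a=np.c_[q[:,:2]-q[:,:2].mean(0),np.ones(len(q))];print(t,len(q),np.linalg.lstsq(a,q[:,2],rcond=None)[0],rect(q))
E
```

```text
w18 1186 (array([ 510.9, -140.9]), array([46.5, 16.7]), 1.7)
w19 1015 (array([ 511. , -140.9]), array([46.5, 17. ]), 2.6)
w1 592 [ 2.30973364e-03 -1.58185101e-02  8.34661139e+01] (array([482.2, 288. ]), array([10.7, 33.6]), 82.3)
w22 515 [-2.19176017e-03  5.01446917e-03  8.35347660e+01] (array([481.3, 287. ]), array([10.9, 33.7]), 80.4)
```

Fastener along the scale's x (1.7–2.6° against the scale's 1.85°), key level, pack and cover flat. Handing in.

```bash
python3 -c "
from rig import r
print(r.get_obs()['joint_vel']); print(r.finish_job())"
```

```text
[ 0.00248778 -0.00343191 -0.00047725 -0.00130006 -0.00068934  0.00104918]
the job is handed in; nothing more can be done
None
```

I finished the whole job and handed it in at about 31 s of the 72 s allowed. `finish_job` reports no verdict, so what follows is from my own last measurements.

I took the key that stood in the charger, turned the fastener anticlockwise to its stop, and put the key back in its holder. Then I lifted off the cover, set it flat on the worktop between the charger and the scale, and moved the pack into the cradle.

- **Fastener:** the head lies along the scale's x axis to within about 1° of full turn, and the turning torque rose to 0.33 N m at the stop. The fingers did not go near it.
- **Cover:** flat and right way up, with its plate top at 5 mm. Its middle is about 220 mm from the scale's.
- **Pack:** its top is at 45.1 mm, against 45 mm when fully down. It is centred in the cradle to under 1 mm, and its angle matches the cradle's.
- **Key:** its top is at the same height as at the start and level, about 1 mm sideways from where it began, within the holder's play.
- **Bowl, tin and glass:** they look unmoved in the before and after pictures; I did not measure them.

No final check failed. My two estimates of the charger's angle disagreed by about 1.4° (−7.8° from the top camera, about −9.2° from the wrist camera). I used the wrist camera's.

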